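Dry-fit split turning collars for glue-up

ROBOT

A 6-joint arm with a two-finger parallel gripper is mounted at the origin on the work surface. World frame = base frame: x ahead of the robot, y to its left, z up, the work surface at z = 0. Lengths are in m, angles in rad, forces in N, time in s.
With the tool pointing down it reaches from about 0.35 to 1 m from the base axis. Payload 7.1 kg.
Tool frame: the origin (TCP) lies at the very end of the fingers, on their centre line; the grasp point (between the pads) lies manip.pinch_z behind it (manip.pinch_z is the distance from the TCP to the grasp point, in m); z points along the fingers, y is the line along which they close (so a half turn about z gives the same grasp; the last joint's range is limited). The gripper opens to 85 mm and grips with 20 to 120 N. Pads are 22 mm wide; open, the fingers measure 114 mm over their backs; the gripper's body (76 mm by 85 mm) begins 54 mm behind the grasp point. The pads swing forward as they close: fully open they stand 13 mm farther back than shut.
Start: joints at [1.319, 0.423, 1.63, -0, 1.089, -0.019], TCP at [0.144, 0.608, 0.231] pointing down, gripper open.
Joint ranges: [-3, 3], [-0.9, 2.11], [0.09, 2.58], [-1.31, 4.45], [0.11, 2.69], [-2.54, 2.54]. Speed limits (rad/s): [2.39, 2.39, 3.01, 3.14, 3.14, 3.14].

INTERFACE

Orientations are given as a rotation vector (axis times angle).
In Python, from workcell import manip gives the robot as it stands.
- The arm moves only by the tool drive_tool, never from a script. Its argument "steps" is a list that holds one entry, the list of rows, each a list of 7 numbers: the finger opening in cm, from 0 to 8.54, then the shift along the world's x, y, z in cm, then the turn, a rotation vector about the world's x, y, z in rad. In form: [[[grip, x, y, z, ax, ay, az], ...]]. A call has 1 to 5 rows; each row is the pose to reach, as a shift and turn from the pose commanded when the call began; what a row does not reach only later rows make up. A row lasts 1/10 s, in which the tool goes at most 50 mm and 8.59 degrees, less where a joint would pass 70% of its speed; a pose out of reach is approached as far as the arm can. A call with a gripper value outside its range is refused whole. The fingers move at their own pace and stop on an object; "newtons" is the grip in N (left out, the last holds). Time passes only in rows, so rows that repeat a pose let the fingers close. It gives the time, the measured TCP pose, the force, the opening and the grip force at its end, in the units of the state.
- manip.observe(): the state, without advancing time (a new reading comes with each control period).
- manip.grab_frame(name): name is "side" or "top" or "wrist"; returns a dict with "frame" (384x512x3 uint8, red, green, blue), "intrinsics" (3x3 intrinsics, pixels), "R" (3x3) and "t" (3): a world point X has camera coordinates R X + t; the wrist camera has in their place "tool_from_camera" (4x4, takes a point from camera to tool coordinates, whose origin is the TCP and whose axes are the flange's). Camera axes: x right, y down, z forward; pixel columns grow to the right and rows downward; lengths in m; the calibration is good to about 2 mm. A picture is of the moment at which its call begins: read the wrist's pose just before it. There is no depth.
- manip.finish_job(): hands the job in; it is judged then, once.
The state is a dict: "clock": time; "joint_pos": joint angles; "joint_vel": joint speeds; "tau": joint torques, N m; "tcp_pos": TCP position; "tool_rot": TCP orientation; "wrist_force": force on the tool from outside, world axes, zero at the start; "wrist_torque": the same for the moment, N m; "width": finger opening in m; "grasp_force": force on a finger pad.
Only numpy, scipy, OpenCV 4.12 (cv2) and the standard library are available. Lean on these libraries where they do the work, as an engineer would, in place of code of your own. Each camera call takes 0.05 s, during which the arm holds its last target. There are 200 camera calls.

TASK

Get the split collars ready for gluing: fit every loose half fully home onto the fixed half it was cut from (the only one whose tongues suit its slots), flat on the bench, then lay the straightedge flat on the bench and flush along the outer flats of all the fitted halves, reaching past the middle of every one. Also slide the glue pot along the warming plate from the heat mark to the middle of the rest mark nearer the robot, never lifting or tipping it. Leave the bowl, the wax jar and the gouge where they are, and leave everything released and at rest.

Things in the scene. Friction and masses are not known exactly. Their poses are not given: they have to be found in the camera images.
- fixed_a: Wooden half of an octagonal ring, screwed to the bench against the fence: 124 mm wide (y), 24 high, wall 34. Origin on the bench, mid joint line; +x points out of the joint, away from the fence. Two tongues 10 mm wide (6 at the tip) stand 12 mm out of its joint faces: both 33 to 43 mm from y = 0, near the bore. Their order along the fence changes.
- half_a: Loose other half of fixed_a (120 g; may be absent), 24 mm high, 124 wide (y), bore 56 wide. Underside origin mid joint line, joint faces to -x: fully home, its frame coincides with fixed_a's. Slots 13 mm wide, 14 deep match those tongues alone (1.5 mm play a side). Its middle stave, x = 42 to 76 mm, can be gripped across those 34 mm, one finger in the bore.
- crown_a (a point): Middle of the outer flat of half_a's middle stave: at x = 76 mm, y = 0, 12 mm above its underside. The flat is 51 mm wide.
- fixed_b: Wooden half of an octagonal ring, screwed to the bench against the fence: 124 mm wide (y), 24 high, wall 34. Origin on the bench, mid joint line; +x points out of the joint, away from the fence. Two tongues 10 mm wide (6 at the tip) stand 12 mm out of its joint faces: both 47 to 57 mm from y = 0, near the rim. Their order along the fence changes.
- half_b: Loose other half of fixed_b (120 g; may be absent), 24 mm high, 124 wide (y), bore 56 wide. Underside origin mid joint line, joint faces to -x: fully home, its frame coincides with fixed_b's. Slots 13 mm wide, 14 deep match those tongues alone (1.5 mm play a side). Its middle stave, x = 42 to 76 mm, can be gripped across those 34 mm, one finger in the bore.
- crown_b (a point): Middle of the outer flat of half_b's middle stave: at x = 76 mm, y = 0, 12 mm above its underside. The flat is 51 mm wide.
- fixed_c: Wooden half of an octagonal ring, screwed to the bench against the fence: 124 mm wide (y), 24 high, wall 34. Origin on the bench, mid joint line; +x points out of the joint, away from the fence. Two tongues 10 mm wide (6 at the tip) stand 12 mm out of its joint faces: at y = 33 to 43 mm (near the bore) and y = -57 to -47 mm (near the rim). Their order along the fence changes.
- half_c: Loose other half of fixed_c (120 g; may be absent), 24 mm high, 124 wide (y), bore 56 wide. Underside origin mid joint line, joint faces to -x: fully home, its frame coincides with fixed_c's. Slots 13 mm wide, 14 deep match those tongues alone (1.5 mm play a side). Its middle stave, x = 42 to 76 mm, can be gripped across those 34 mm, one finger in the bore.
- crown_c (a point): Middle of the outer flat of half_c's middle stave: at x = 76 mm, y = 0, 12 mm above its underside. The flat is 51 mm wide.
- fence: Brown wooden batten fixed to the bench, 24 mm (x) by 460 mm (y) by 22 mm high, on the robot's side of the row; the backs of the fixed halves touch it. Its origin is 74 mm in front of its middle (+x), on the bench; its y axis is the joint line of the whole row, the origins of the fixed halves lying at y = -150, 0 and 150 mm.
- straightedge: Loose aluminium straightedge, a plain bar 400 mm long (its x) by 30 mm wide (y) by 18 mm high, with a wooden grip on its middle, 90 mm long (x), 22 wide (y), from 18 to 54 mm above its underside; about 350 g; origin under its centre. Either long side may be used. Starts flat on the bench to the robot's left.
- glue_pot: Squat lidded steel glue pot, 108 mm across and 49 mm high, with a square wooden knob 24 by 24 mm on the middle of the lid from 45 to 75 mm above its underside, sides along its x and y; about 550 g. Origin at the centre of its underside. Starts on the heat mark of the warming plate.
- plate: Grey steel warming plate fixed to the bench, 290 mm (x) by 130 mm (y) by 12 mm high, to the robot's right; origin under its centre. Two white ring marks on top, at x = +68 mm (heat, where the pot stands at the start, farther from the robot) and x = -68 mm (rest, nearer the robot).
- rest_mark (a point): Centre of the rest mark (white ring, 116 mm across) on top of the plate, on its end nearer the robot.
- heat_mark (a point): Centre of the heat mark, the other white ring, on top of the plate.
- bowl: Bystander: loose turned wooden bowl, 100 mm across, left of the work. Origin under its centre.
- wax_jar: Bystander: amber glass jar of wax, 70 mm across, 75 mm high, beyond the work. Origin under its centre.
- gouge: Bystander: turning gouge lying beyond the work, wooden handle and steel blade, 360 mm long along its y. Origin near its middle, on the bench.

How it is judged:
By the outcome, as a careful person would: the job done as asked, in the order asked, and still so for the second after the job is handed in, with the robot touching nothing.
Of half_a, half_b, half_c only 2 to 3 are there at a start; the rules pass over those that are not, and their reading is None.
At some moment in a run one of half_a, half_b, half_c, straightedge may be knocked a few centimetres aside while the robot is not near it.
Once in a run the grip may slacken for a moment while it holds something.
It also fails if it takes over 210 s, if anything falls off the work surface, if the arm or the gripper's body presses on something with over 40 N, if the wrist force passes 120 N, or if a joint passes its speed limit or range.

## Working session

There is one attempt and no reset: what is moved stays moved. The work goes in short steps, Python scripts to look and compute and a tool call to move; the robot and the scene stay as the last step left them, time stands still between calls to the robot, and variables do not carry over. Pictures are saved under pics/ and viewed, at most 14 in all, crops included, and the job is handed in when it is done.

Besides the shell and the picture viewer there is one more tool, called after ">>>" as a command line: name --argument value ..., lists and objects as JSON in quotes. drive_tool: Moves the arm, as the interface text tells. Its arguments: {"type":"object","properties":{"steps":{"type":"array"},"newtons":{"type":"number"}},"required":["steps"]}

```bash
ls; mkdir -p pics
python3 - <<'E'
from workcell import manip
import cv2,numpy as np,pickle
print(manip.observe(), manip.pinch_z)
for n in("top","side"):
    f=manip.grab_frame(n);pickle.dump(f,open(n+".pkl","wb"))
    cv2.imwrite(f"pics/{n}0.png",f["frame"][...,::-1]);print(n,f["intrinsics"],f["R"],f["t"])
E
```

```text
pics
{'clock': 0.0, 'joint_pos': array([ 1.31902116e+00,  4.23855631e-01,  1.63073904e+00, -9.68139136e-06,
        1.08857116e+00, -1.90363772e-02]), 'joint_vel': array([ 0.00248272,  0.00085142, -0.00118272,  0.00021242, -0.00206924,
        0.00043056]), 'tau': array([ 6.10484021e-04, -5.57371581e+01, -2.81749177e+01, -1.66999148e-04,
        7.37470400e-03,  3.18183197e-05]), 'tcp_pos': array([0.14401015, 0.60759881, 0.23051718]), 'tool_rot': array([-3.64729882e-01, -3.12014256e+00,  2.45017537e-03]), 'wrist_force': array([-0.08279411,  0.07629182,  0.22400147]), 'wrist_torque': array([-0.05482864, -0.00822602, -0.02739254]), 'grasp_force': 0.0, 'width': 0.08524775104894738} 0.0187
top [[431.25314004   0.         252.14623374]
 [  0.         431.25314004 187.53063451]
 [  0.           0.           1.        ]] [[ 0.00437234 -0.99990033  0.01342444]
 [-0.98020595 -0.00694263 -0.19785879]
 [ 0.19793227 -0.01229361 -0.9801386 ]] [0.06318369 0.57215021 1.47846761]
side [[453.18963773   0.         261.20740566]
 [  0.         453.18963773 196.46663562]
 [  0.           0.           1.        ]] [[ 0.88223743 -0.4707306   0.00835567]
 [-0.26750982 -0.51581006 -0.81386638]
 [ 0.38742175  0.71578816 -0.580992  ]] [-0.48195937  0.21568145  1.05587454]
```

Run:
```python
import cv2
for n in("top","side"):
    cv2.imwrite(f"pics/{n}0b.png",cv2.resize(cv2.imread(f"pics/{n}0.png"),(800,600),interpolation=cv2.INTER_CUBIC))
```

```text
(no output)
```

View pics/top0b.png

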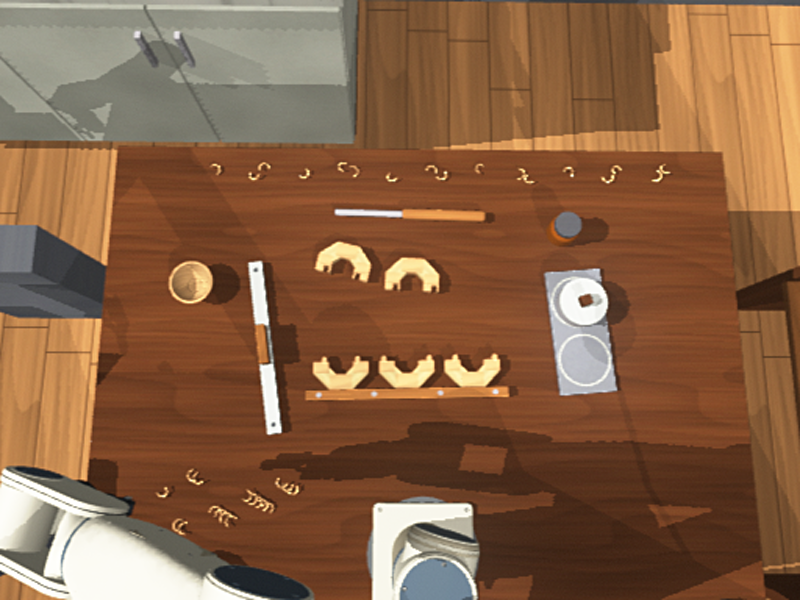

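View pics/side0b.png

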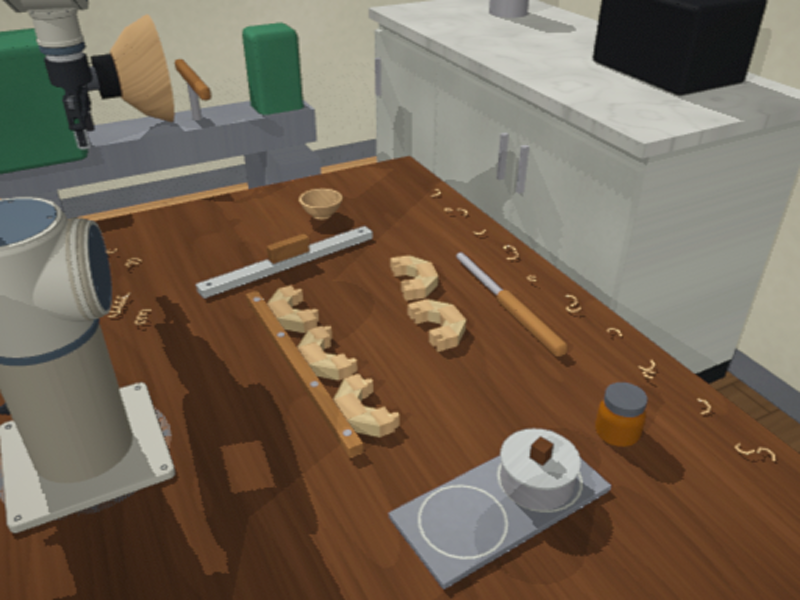

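Two loose halves (scaled px (343,262) and (412,275)), the row of three fixed halves at y≈370, straightedge at left (265,347), and the pot at (580,300).

```bash
cat > h.py <<'E'
from workcell import manip
import cv2,numpy as np,pickle
from scipy.spatial.transform import Rotation as Ro
def grab(n):
    o=manip.observe(); f=manip.grab_frame(n)
    if n=="wrist":
        T=np.eye(4);T[:3,:3]=Ro.from_rotvec(o["tool_rot"]).as_matrix();T[:3,3]=o["tcp_pos"]
        M=np.linalg.inv(T@f["tool_from_camera"]);f["R"]=M[:3,:3];f["t"]=M[:3,3]
    return f
def cast(f,px,z):
    "pixels (N,2) -> world points on plane z"
    px=np.atleast_2d(np.asarray(px,float));K=f["intrinsics"];R=f["R"];t=f["t"]
    d=np.c_[(px[:,0]-K[0,2])/K[0,0],(px[:,1]-K[1,2])/K[1,1],np.ones(len(px))]@R
    c=-R.T@t
    return (c+d*((z-c[2])/d[:,2])[:,None])[:,:2]
def proj(f,X):
    p=(np.atleast_2d(X)@f["R"].T+f["t"])@f["intrinsics"].T
    return p[:,:2]/p[:,2:]
def view(f,name,box=None,s=None):
    im=f["frame"][...,::-1]
    if box: im=im[box[1]:box[3],box[0]:box[2]]
    if s: im=cv2.resize(im,None,fx=s,fy=s,interpolation=cv2.INTER_CUBIC)
    cv2.imwrite("pics/"+name,im)
E
python3 - <<'E'
from h import *
f=pickle.load(open("top.pkl","rb"))
g=lambda x,y,z:print((x,y),cast(f,[x/1.5625,y/1.5625],z).round(4))
for p in[(307,391,.022),(509,390,.022),(343,262,.024),(412,275,.024),(258,265,.018),(274,432,.018),(263,343,.054),(585,299,.087),(584,359,.012),(580,302,.012),(191,282,.04),(568,225,.075)]:g(*p)
print(manip.grab_frame("wrist")["tool_from_camera"].round(4),manip.grab_frame("wrist")["intrinsics"])
view(f,"crop1.png",(185,140,345,265),5)
E
```

```text
(307, 391) [[0.3514 0.2617]]
(509, 390) [[ 0.356  -0.1961]]
(343, 262) [[0.6518 0.186 ]]
(412, 275) [[0.6217 0.024 ]]
(258, 265) [[0.6445 0.3859]]
(274, 432) [[0.2603 0.3331]]
(263, 343) [[0.4559 0.3597]]
(585, 299) [[ 0.555  -0.3606]]
(584, 359) [[ 0.4285 -0.3736]]
(580, 302) [[ 0.5624 -0.3711]]
(191, 282) [[0.5977 0.5336]]
(568, 225) [[ 0.7309 -0.3339]]
[[-6.000e-04 -9.474e-01 -3.200e-01  8.330e-02]
 [ 1.000e+00 -3.000e-04 -1.000e-03 -0.000e+00]
 [ 8.000e-04 -3.200e-01  9.474e-01 -1.447e-01]
 [ 0.000e+00  0.000e+00  0.000e+00  1.000e+00]] [[307.99792624   0.         260.51949176]
 [  0.         307.99792624 193.36781954]
 [  0.           0.           1.        ]]
```

View pics/crop1.png

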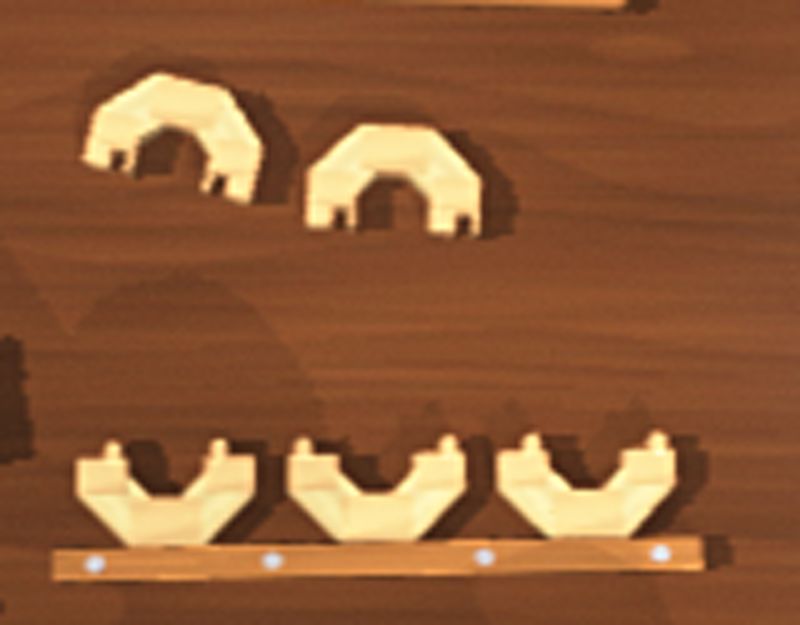

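Left fixed half is a (both tongues near bore), middle b (rim), right c. Loose left half (crop slots at 118,160 and 217,185, near bore) is half_a; loose right half (slots 342,215 bore and 463,225 rim) is half_c. half_b is absent. Moving to a closer wrist view.

>>> drive_tool --steps '[[[8.5,2.6,-3.4,0.9,0,0,-0.134],[8.5,5.2,-6.8,1.8,0,0,-0.268],[8.5,7.8,-10.2,2.7,0,0,-0.402],[8.5,10.4,-13.6,3.6,0,0,-0.535],[8.5,13,-17,4.5,0,0,-0.669]]]'

```text
clock: 0.7
tcp_pos: [0.2748, 0.4366, 0.2765]
tool_rot: [1.376, 2.824, -0.0]
wrist_force: [0.0, 0.9, -0.4]
width: 0.0852
grasp_force: 0.0
```

>>> drive_tool --steps '[[[8.5,2.6,-3.4,0.9,0,0,-0.134],[8.5,5.2,-6.8,1.8,0,0,-0.268],[8.5,7.8,-10.2,2.7,0,0,-0.402],[8.5,10.4,-13.6,3.6,0,0,-0.535],[8.5,13,-17,4.5,0,0,-0.669]]]'

```text
clock: 1.2
tcp_pos: [0.4048, 0.2666, 0.3218]
tool_rot: [2.227, 2.215, 0.0]
wrist_force: [-0.2, 0.9, 0.3]
width: 0.085
grasp_force: 0.0
```

>>> drive_tool --steps '[[[8.5,2.6,-3.4,0.9,0,0,0],[8.5,5.2,-6.8,1.8,0,0,0],[8.5,7.8,-10.2,2.7,0,0,0],[8.5,9.8,-13.4,3,0,0,0],[8.5,9.8,-13.4,3,0,0,0]]]'

```text
clock: 1.7
tcp_pos: [0.5043, 0.1309, 0.3518]
tool_rot: [2.225, 2.216, 0.001]
wrist_force: [0.2, 0.8, -0.9]
width: 0.0851
grasp_force: 0.0
```

Run:
```python
from h import *
o=manip.observe();print(o["tcp_pos"],o["tool_rot"],o["joint_pos"])
f=grab("wrist");pickle.dump(f,open("w1.pkl","wb"));view(f,"w1.png",None,1.5)
```

```text
[0.5043268  0.13091323 0.35179717] [2.22480034e+00 2.21562825e+00 1.00655993e-03] [ 2.31790502e-01  1.42496015e-01  1.72752783e+00 -1.18971279e-03
  1.27011713e+00  2.36273198e-01]
```

View pics/w1.png

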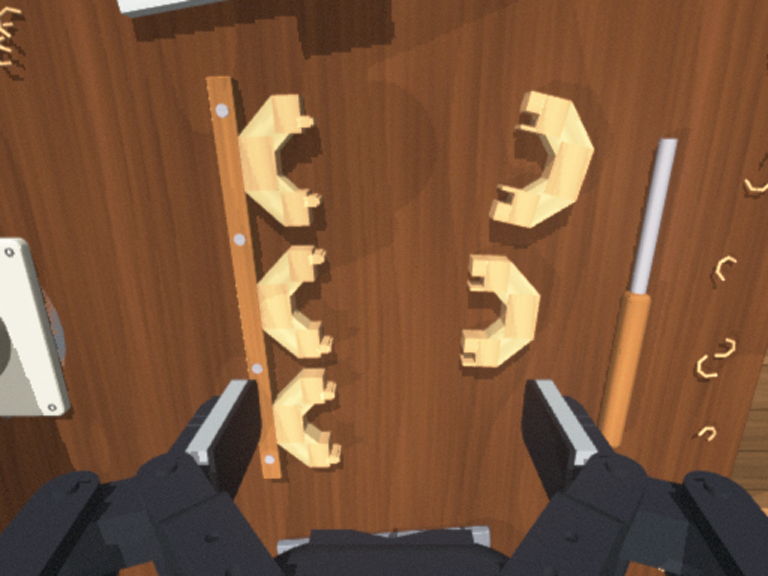

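```bash
cat >> h.py <<'E'
def rect(f,name,x0,x1,y0,y1,s,z=.024,grid=True):
    "metric picture: columns = (y1-y)*s, rows = (x1-x)*s"
    w,h=int((y1-y0)*s),int((x1-x0)*s)
    P=np.float32([[0,0],[w,0],[w,h],[0,h]])
    W=np.array([[x1-r/s,y1-c/s,z] for c,r in P])
    H=cv2.getPerspectiveTransform(np.float32(proj(f,W)),P)
    im=cv2.warpPerspective(f["frame"],H,(w,h),flags=cv2.INTER_CUBIC)
    if name: cv2.imwrite("pics/"+name,im[...,::-1])
    return im
E
python3 - <<'E'
from h import *
f=pickle.load(open("w1.pkl","rb"))
rect(f,"r1.png",.34,.71,-.21,.27,1600)
E
```

```text
(no output)
```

View pics/r1.png

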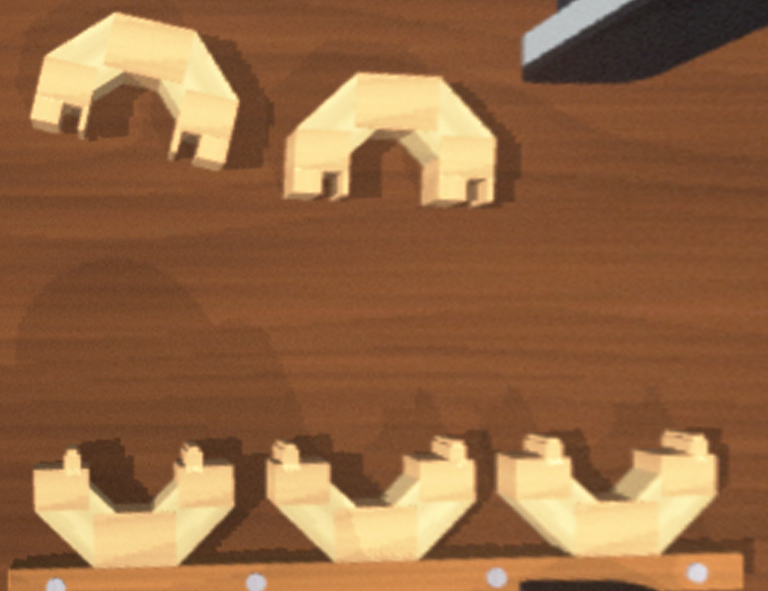

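Metric picture, scale 1.6 px/mm: half_a outer flat (115,13)-(196,31), yaw ≈ -12°. half_c flat (357,73)-(442,76), yaw ≈ -2.5°. Joint midpoints of fixed a and c at (135,466) and (619,455), row yaw ≈ +1.2°. Grasping half_a first.

>>> drive_tool --steps '[[[6,3.5,0.9,-3,0,0,-0.05],[6,7,1.8,-6,0,0,-0.1],[6,10.5,2.7,-9,0,0,-0.15],[6,14,3.6,-12,0,0,-0.21],[6,17.5,4.5,-15,0,0,-0.21]]]'

```text
clock: 2.25
tcp_pos: [0.6775, 0.1809, 0.1996]
tool_rot: [-2.442, -1.975, 0.001]
wrist_force: [0.4, 0.3, 0.4]
width: 0.0599
grasp_force: 0.0
```

>>> drive_tool --steps '[[[6,0,0,-4.5,0,0,0],[6,0,0,-9,0,0,0],[6,0,0,-13,0,0,0],[6,0,0,-16,0,0,0],[6,0,0,-16,0,0,0]]]'

```text
clock: 2.75
tcp_pos: [0.6726, 0.1795, 0.036]
tool_rot: [-2.437, -1.975, 0.014]
wrist_force: [-0.1, -0.1, -0.0]
width: 0.0598
grasp_force: 0.0
```

Run:
```python
from h import *
o=manip.observe();print(o["tcp_pos"],o["tool_rot"],o["width"])
f=grab("wrist");pickle.dump(f,open("w2.pkl","wb"));view(f,"w2.png",None,1.2)
```

```text
[0.67258959 0.1794707  0.0359987 ] [-2.43748201 -1.97500173  0.01377126] 0.05980941794340952
```

View pics/w2.png

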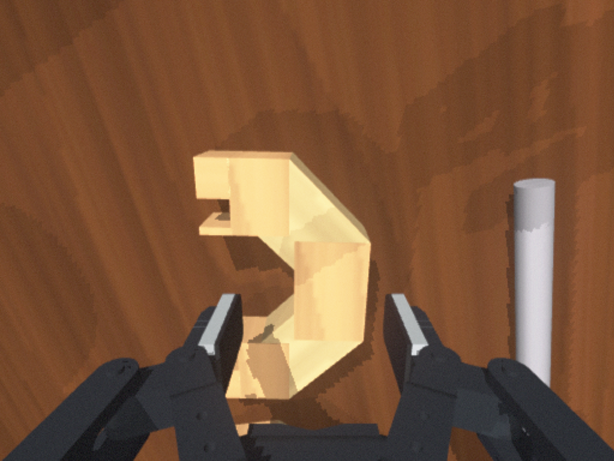

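>>> drive_tool --steps '[[[6,0,0,0,0,0,0],[6,0,0,0,0,0,0]]]'

```text
clock: 3.0
tcp_pos: [0.6786, 0.1799, 0.0439]
tool_rot: [2.44, 1.976, 0.005]
wrist_force: [-0.1, 0.8, 0.5]
width: 0.0601
grasp_force: 0.0
```

Run:
```python
from h import *
o=manip.observe();print(o["tcp_pos"],o["tool_rot"],o["joint_pos"],manip.observe()["joint_vel"])
f=pickle.load(open("w2.pkl","rb"))
print(cast(f,np.array([[370,242],[365,340],[294,241],[294,340],[291,153],[292,396]])/1.2,.024).round(4))
```

```text
[0.67863804 0.17992727 0.04388975] [2.44036134 1.97590361 0.00545478] [2.42203461e-01 7.56166645e-01 1.53192586e+00 4.14812528e-05
 8.49677472e-01 4.51745351e-01] [-0.00519928 -0.00340676  0.00428733 -0.00136547 -0.00298195 -0.00093979]
[[0.7019 0.1984]
 [0.6912 0.1476]
 [0.6685 0.2059]
 [0.6567 0.1547]
 [0.676  0.2443]
 [0.6479 0.1211]]
```

Pose settled; the half agrees with the first measurement (stave centre .6796,.1767, yaw -11.9°). Lowering and gripping.

>>> drive_tool --steps '[[[6,0.1,-0.3,-1.5,0,0,0],[6,0.1,-0.3,-3,0,0,0],[6,0.1,-0.3,-3.7,0,0,0],[6,0.1,-0.3,-4.0,0,0,0],[6,0.1,-0.3,-4.0,0,0,0]]]'

```text
clock: 3.5
tcp_pos: [0.6776, 0.1759, 0.0003]
tool_rot: [-2.442, -1.976, 0.002]
wrist_force: [0.1, 0.4, 0.7]
width: 0.0598
grasp_force: 0.0
```

>>> drive_tool --steps '[[[2.5,0,0,0,0,0,0],[2.5,0,0,0,0,0,0],[2.5,0,0,0,0,0,0],[2.5,0,0,0,0,0,0],[2.5,0,0,0,0,0,0]]]' --newtons 50

```text
clock: 4.0
tcp_pos: [0.6789, 0.1763, 0.0021]
tool_rot: [2.441, 1.976, 0.002]
wrist_force: [-0.2, 0.4, 4.3]
width: 0.0331
grasp_force: 55.1
```

>>> drive_tool --steps '[[[2.5,0,0,0.5,0,0,0],[2.5,-1,0.1,1,0,0,0.03],[2.5,-3.5,0.3,1,0,0,0.08],[2.5,-6.5,0.5,1,0,0,0.13],[2.5,-9.5,0.7,1,0,0,0.18]]]'

```text
clock: 4.5
tcp_pos: [0.581, 0.1829, 0.0114]
tool_rot: [-2.251, -2.191, 0.001]
wrist_force: [-0.3, 0.7, -1.4]
width: 0.0333
grasp_force: 54.4
```

>>> drive_tool --steps '[[[2.5,-3,0.2,0,0,0,0.03],[2.5,-5,0.4,0,0,0,0.05],[2.5,-6.5,0.5,0,0,0,0.05],[2.5,-6.5,0.5,-0.4,0,0,0.05],[2.5,-6.5,0.5,-0.8,0,0,0.05]]]'

```text
clock: 5.0
tcp_pos: [0.5184, 0.1883, 0.0034]
tool_rot: [2.198, 2.244, 0.001]
wrist_force: [0.4, 0.2, -1.1]
width: 0.0328
grasp_force: 54.4
```

>>> drive_tool --steps '[[[2.5,0,0,-0.1,0,0,0],[2.5,0,0,-0.1,0,0,0],[2.5,0,0,-0.1,0,0,0]]]'

```text
clock: 5.3
tcp_pos: [0.5188, 0.188, 0.0022]
tool_rot: [2.199, 2.243, 0.001]
wrist_force: [-0.5, 0.8, -1.2]
width: 0.0329
grasp_force: 54.4
```

Run:
```python
from h import *
o=manip.observe();print(o["tcp_pos"],o["tool_rot"],o["wrist_force"])
f=grab("wrist");pickle.dump(f,open("w3.pkl","wb"));rect(f,"r3.png",.40,.60,.08,.30,3000);
t=grab("top");pickle.dump(t,open("t3.pkl","wb"))
```

```text
[0.51879947 0.18803825 0.00216484] [2.19927246e+00 2.24312230e+00 5.10663078e-04] [-0.54805014  0.75501519 -1.20156032]
```

View pics/r3.png

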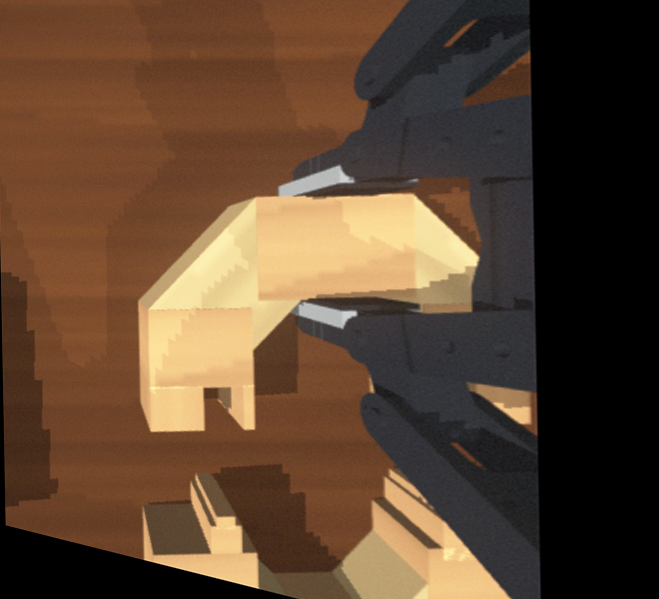

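Half_a held 41 mm short of home (joint edge row 430, fixed joint top edge row 553), slot centre col 223 vs tongue col 226, which lines up along the 1.2° axis. Inserting.

>>> drive_tool --steps '[[[2.5,-1.2,-0.03,0,0,0,0],[2.5,-2.4,-0.05,0,0,0,0],[2.5,-2.8,-0.06,0,0,0,0],[2.5,-3.2,-0.07,0,0,0,0],[2.5,-3.5,-0.08,0,0,0,0]]]'

```text
clock: 5.9
tcp_pos: [0.4827, 0.1874, 0.0024]
tool_rot: [-2.199, -2.244, 0.0]
wrist_force: [-0.1, -0.4, -1.0]
width: 0.0332
grasp_force: 54.4
```

>>> drive_tool --steps '[[[2.5,-0.2,0,0,0,0,0],[2.5,-0.4,-0.01,0,0,0,0],[2.5,-0.6,-0.01,0,0,0,0],[2.5,-0.6,-0.01,0,0,0,0]]]'

```text
clock: 6.3
tcp_pos: [0.4784, 0.1875, 0.0026]
tool_rot: [2.197, 2.243, 0.003]
wrist_force: [3.6, -1.8, -2.7]
width: 0.0332
grasp_force: 54.3
```

>>> drive_tool --steps '[[[2.5,-0.15,0,-0.05,0,0,0],[2.5,-0.3,0,-0.1,0,0,0],[2.5,-0.3,0,-0.1,0,0,0],[2.5,-0.3,0,-0.1,0,0,0]]]'

```text
clock: 6.7
tcp_pos: [0.4784, 0.1877, 0.0025]
tool_rot: [2.195, 2.241, 0.01]
wrist_force: [10.5, -5.0, 0.2]
width: 0.033
grasp_force: 54.6
```

Run:
```python
from h import *
f=grab("wrist");pickle.dump(f,open("w4.pkl","wb"));rect(f,"r4.png",.36,.56,.08,.30,3000)
```

```text
(no output)
```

View pics/r4.png

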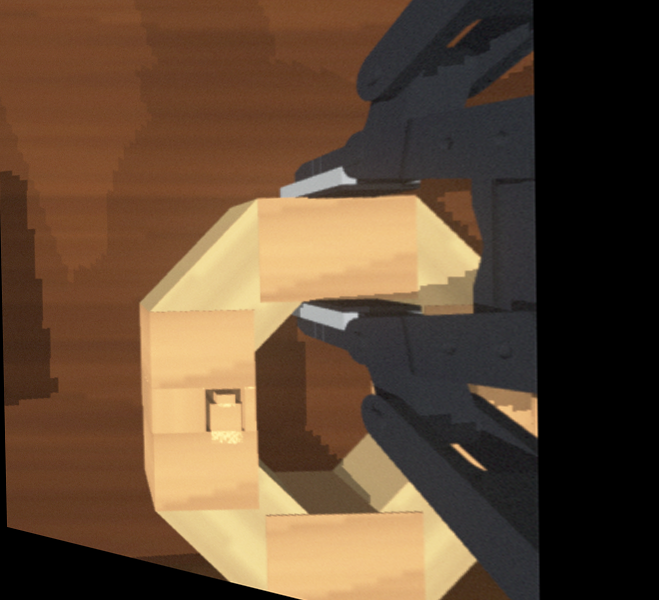

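Half_a is home: joint closed, tongue (225,410) in its slot. Releasing and moving to half_c.

>>> drive_tool --steps '[[[2.5,0.25,0,0,0,0,0],[2.5,0.25,0,0,0,0,0],[6,0.25,0,0,0,0,0],[6,0.25,0,0,0,0,0],[6,0.25,0,0,0,0,0]]]'

```text
clock: 7.25
tcp_pos: [0.4755, 0.187, 0.0009]
tool_rot: [-2.198, -2.243, 0.003]
wrist_force: [-0.4, 0.8, 1.2]
width: 0.0601
grasp_force: 0.0
```

>>> drive_tool --steps '[[[6,0,0,1,0,0,0],[6,0,0,3,0,0,0],[6,0,0,7,0,0,0],[6,0,0,11,0,0,0],[6,2,-3,15,0,0,0]]]'

```text
clock: 7.75
tcp_pos: [0.4934, 0.1607, 0.1504]
tool_rot: [-2.194, -2.246, 0.001]
wrist_force: [1.1, 0.4, -0.2]
width: 0.0599
grasp_force: 0.0
```

>>> drive_tool --steps '[[[6,3,-2,1,0,0,0],[6,6,-4,2,0,0,-0.03],[6,9,-6,3,0,0,-0.06],[6,9,-6,3,0,0,-0.06],[6,9,-6,3,0,0,-0.06]]]'

```text
clock: 8.25
tcp_pos: [0.5849, 0.099, 0.1787]
tool_rot: [-2.266, -2.175, 0.0]
wrist_force: [-0.9, 0.8, 0.3]
width: 0.0599
grasp_force: 0.0
```

Run:
```python
from h import *
o=manip.observe();print(o["tcp_pos"],o["tool_rot"])
f=grab("wrist");pickle.dump(f,open("w5.pkl","wb"));rect(f,"r5.png",.34,.71,-.21,.27,1600)
```

```text
[0.58490778 0.09898026 0.17870571] [-2.26621804e+00 -2.17509637e+00  3.54657880e-04]
```

View pics/r5.png

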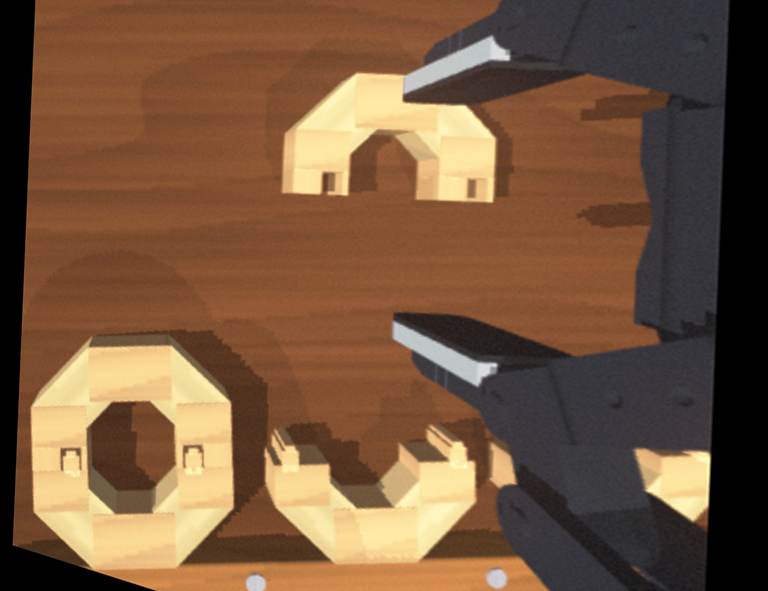

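Half_a is home on both tongues ((71,460),(193,458)); half_c has not moved (flat corner 357,73). Going to grasp it.

>>> drive_tool --steps '[[[6,3,-4,-2,0,0,0],[6,6.1,-7.8,-4,0,0,0],[6,6.1,-7.8,-8,0,0,0],[6,6.1,-7.8,-12,0,0,0],[6,6.1,-7.8,-13.5,0,0,0]]]'

```text
clock: 8.8
tcp_pos: [0.642, 0.0219, 0.0391]
tool_rot: [-2.261, -2.173, 0.009]
wrist_force: [-1.4, -0.6, -1.0]
width: 0.0601
grasp_force: 0.0
```

>>> drive_tool --steps '[[[6,0,0,0,0,0,0],[6,0,0,0,0,0,0],[6,0,0,0,0,0,0]]]'

```text
clock: 9.1
tcp_pos: [0.6475, 0.022, 0.0457]
tool_rot: [2.263, 2.176, 0.004]
wrist_force: [-0.3, -0.3, 0.3]
width: 0.0598
grasp_force: 0.0
```

>>> drive_tool --steps '[[[6,-0.1,-0.1,-1.5,0,0,0],[6,-0.1,-0.1,-3,0,0,0],[6,-0.1,-0.1,-4,0,0,0],[6,-0.1,-0.1,-4.3,0,0,0],[6,-0.1,-0.1,-4.3,0,0,0]]]'

```text
clock: 9.6
tcp_pos: [0.6446, 0.0203, -0.0007]
tool_rot: [-2.265, -2.176, 0.002]
wrist_force: [-0.3, -0.8, 1.3]
width: 0.0597
grasp_force: 0.0
```

>>> drive_tool --steps '[[[2.5,0,0,0,0,0,0],[2.5,0,0,0,0,0,0],[2.5,0,0,0,0,0,0],[2.5,0,0,0,0,0,0],[2.5,0,0,0,0,0,0]]]' --newtons 50

```text
clock: 10.1
tcp_pos: [0.646, 0.0204, 0.0012]
tool_rot: [2.264, 2.176, 0.002]
wrist_force: [0.5, -0.4, 4.3]
width: 0.0332
grasp_force: 55.7
```

>>> drive_tool --steps '[[[2.5,0,0,0.5,0,0,0],[2.5,-1,-1.2,1,0,0,0.02],[2.5,-3,-3.5,1,0,0,0.04],[2.5,-5,-6,1,0,0,0.063],[2.5,-7.2,-8.5,1,0,0,0.063]]]'

```text
clock: 10.6
tcp_pos: [0.572, -0.0652, 0.0104]
tool_rot: [-2.194, -2.248, 0.001]
wrist_force: [0.8, -0.1, -0.6]
width: 0.0334
grasp_force: 55.1
```

>>> drive_tool --steps '[[[2.5,-2,-2.3,0,0,0,0],[2.5,-4,-3.9,0,0,0,0],[2.5,-5,-4.8,0,0,0,0],[2.5,-5,-4.8,-0.4,0,0,0],[2.5,-5,-4.8,-0.8,0,0,0]]]'

```text
clock: 11.1
tcp_pos: [0.5241, -0.1125, 0.0024]
tool_rot: [2.196, 2.246, 0.001]
wrist_force: [-0.2, 0.1, -0.9]
width: 0.0336
grasp_force: 55.1
```

>>> drive_tool --steps '[[[2.5,0,0,-0.1,0,0,0],[2.5,0,0,-0.1,0,0,0],[2.5,0,0,-0.1,0,0,0]]]'

```text
clock: 11.4
tcp_pos: [0.5238, -0.112, 0.0013]
tool_rot: [2.194, 2.248, 0.0]
wrist_force: [0.6, -0.5, -1.3]
width: 0.033
grasp_force: 55.1
```

Run:
```python
from h import *
o=manip.observe();print(o["tcp_pos"],o["tool_rot"],o["wrist_force"])
f=grab("wrist");pickle.dump(f,open("w6.pkl","wb"));rect(f,"r6.png",.40,.60,-.22,.0,3000);
```

```text
[ 0.52383972 -0.11201846  0.00127981] [2.19443412e+00 2.24790445e+00 2.31789940e-04] [ 0.61518332 -0.4974063  -1.29505855]
```

View pics/r6.png

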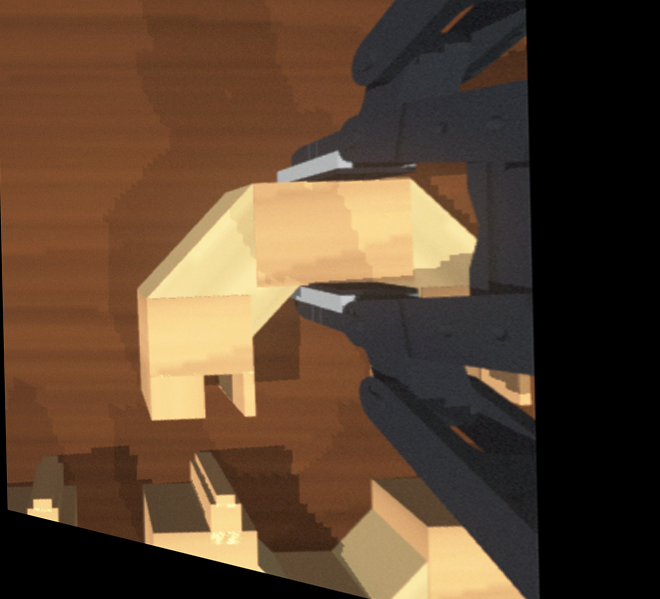

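Half_c held 37.7 mm short (joint row 418 vs 531), slot col 224.5 vs tongue 227.5: aligned along the axis. Inserting.

>>> drive_tool --steps '[[[2.5,-1.1,-0.03,0,0,0,0],[2.5,-2.1,-0.05,0,0,0,0],[2.5,-2.5,-0.06,0,0,0,0],[2.5,-2.9,-0.07,0,0,0,0],[2.5,-3.2,-0.08,0,0,0,0]]]'

```text
clock: 11.95
tcp_pos: [0.4908, -0.1135, 0.0015]
tool_rot: [-2.196, -2.246, 0.0]
wrist_force: [0.4, 0.1, -2.0]
width: 0.033
grasp_force: 55.2
```

>>> drive_tool --steps '[[[2.5,-0.2,0,0,0,0,0],[2.5,-0.4,-0.01,0,0,0,0],[2.5,-0.6,-0.01,0,0,0,0],[2.5,-0.6,-0.01,0,0,0,0]]]'

```text
clock: 12.35
tcp_pos: [0.4865, -0.1138, 0.0017]
tool_rot: [2.195, 2.245, 0.002]
wrist_force: [3.3, -0.2, -2.0]
width: 0.0332
grasp_force: 54.9
```

>>> drive_tool --steps '[[[2.5,-0.15,0,0,0,0,0],[2.5,-0.3,0,0,0,0,0],[2.5,-0.3,0,0,0,0,0],[2.5,-0.3,0,0,0,0,0]]]'

```text
clock: 12.75
tcp_pos: [0.4862, -0.1141, 0.0023]
tool_rot: [2.193, 2.24, 0.007]
wrist_force: [9.6, 1.6, -4.6]
width: 0.0332
grasp_force: 55.0
```

>>> drive_tool --steps '[[[2.5,0.25,0,-0.05,0,0,0],[2.5,0.25,0,-0.05,0,0,0],[6,0.25,0,-0.05,0,0,0],[6,0.25,0,-0.05,0,0,0],[6,0.25,0,-0.05,0,0,0]]]'

```text
clock: 13.25
tcp_pos: [0.4836, -0.1133, 0.0007]
tool_rot: [-2.194, -2.246, 0.002]
wrist_force: [0.3, 1.0, -0.0]
width: 0.0598
grasp_force: 0.0
```

>>> drive_tool --steps '[[[6,0,0,1,0,0,0],[6,0,0,3,0,0,0],[6,0,0,7,0,0,0],[6,0,0,11,0,0,0],[6,0,3,15,0,0,0]]]'

```text
clock: 13.75
tcp_pos: [0.4847, -0.085, 0.1531]
tool_rot: [2.198, 2.243, -0.0]
wrist_force: [0.7, 0.9, 0.7]
width: 0.0599
grasp_force: 0.0
```

>>> drive_tool --steps '[[[6,0,4,3,0,0,0],[6,0,8,6,0,0,0],[6,0,12,9,0,0,0],[6,0,16,12,0,0,0],[6,0,20,15,0,0,0]]]'

```text
clock: 14.25
tcp_pos: [0.4836, 0.1179, 0.303]
tool_rot: [2.196, 2.247, 0.0]
wrist_force: [0.2, 0.1, -0.1]
width: 0.0602
grasp_force: 0.0
```

>>> drive_tool --steps '[[[6,0,4,2,0,0,0],[6,0,7,4,0,0,0],[6,0,7,4,0,0,0],[6,0,7,4,0,0,0],[6,0,7,4,0,0,0]]]'

```text
clock: 14.75
tcp_pos: [0.4839, 0.1854, 0.3401]
tool_rot: [-2.196, -2.246, 0.003]
wrist_force: [-0.5, -0.6, 0.3]
width: 0.06
grasp_force: 0.0
```

Run:
```python
from h import *
o=manip.observe();print(o["tcp_pos"],o["tool_rot"],o["joint_pos"])
f=grab("wrist");pickle.dump(f,open("w7.pkl","wb"));rect(f,"r7.png",.25,.68,-.20,.41,1300)
```

```text
[0.48385962 0.18537132 0.34014502] [-2.19590847 -2.24593188  0.00311308] [ 3.43117745e-01  1.49301952e-01  1.74606995e+00 -4.07234991e-04
  1.24823764e+00  3.20724443e-01]
```

View pics/r7.png

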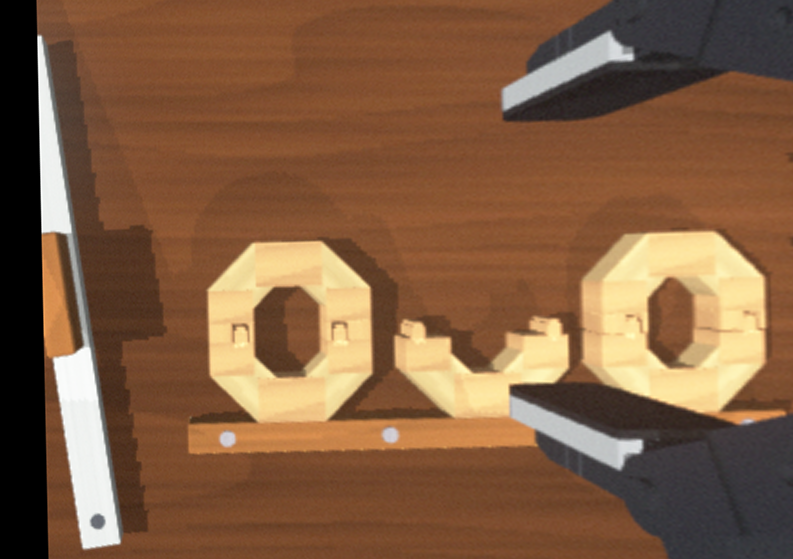

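Both rings look complete ((290,330) and (675,325)); ring c shows a faint dark joint line at row 330, so I check numerically for a gap.

Run:
```python
from h import *
f=pickle.load(open("w7.pkl","rb"))
im=rect(f,None,.25,.68,-.20,.41,1300).astype(int).sum(2)//3
for c in (220,355,600,645,728,755): print(c,im[318:346,c-3:c+4].mean(1).astype(int))
# straightedge white mask
f2=rect(f,None,.25,.68,-.20,.41,1300,z=.018)
# outer flats rows
for c in (265,290,312,650,675,700): 
    p=im[220:260,c-2:c+3].mean(1); print("flat",c,220+np.argmax(np.diff(p)),p[10:28].astype(int))
w=(f2.min(2)>180).astype(np.uint8); n,l,s,ce=cv2.connectedComponentsWithStats(w)
for i in np.argsort(-s[1:,4])[:3]+1: print(s[i],cv2.minAreaRect(np.argwhere(l==i)[:,::-1].astype(np.float32)))
```

```text
220 [200 197 192 189 188 190 196 201 205 205 205 204 204 204 204 204 205 205
 205 204 204 204 205 202 197 193 192 193]
355 [187 190 198 205 208 205 204 204 204 203 203 204 204 203 203 204 204 204
 204 204 201 198 195 194 194 196 198 199]
600 [187 187 187 187 188 187 186 186 186 186 185 183 183 181 174 169 170 177
 184 187 188 190 190 191 192 193 193 194]
645 [190 189 189 190 190 191 191 190 190 189 189 188 182 173 167 166 168 168
 169 170 171 173 174 174 175 175 176 176]
728 [213 213 213 214 214 214 215 215 214 214 210 194 175 171 184 201 208 208
 209 209 209 210 212 212 212 213 213 214]
755 [195 195 196 196 196 196 196 196 196 194 193 199 210 219 219 214 212 212
 211 211 211 211 212 212 213 213 213 213]
flat 265 242 [ 89  90  90  89  89  89  87  85  83  82  90 104 143 182 199 193 190 187]
flat 290 241 [ 87  88  91  93  91  88  88  87  85  85  85 116 163 192 188 187 186 189]
flat 312 240 [ 87  89  91  91  90  89  87  84  83  80 100 148 189 193 187 188 190 192]
flat 650 232 [ 97 107 133 170 202 215 212 211 209 206 205 205 206 208 209 209 210 211]
flat 675 231 [ 93 121 159 192 210 207 202 201 201 203 205 207 208 208 209 210 211 212]
flat 700 230 [114 146 177 201 204 201 203 205 206 207 208 210 211 212 211 211 212 212]
[  52  332   67  220 7449] ((83.30635833740234, 441.9913330078125), (217.82191467285156, 38.9266357421875), 81.25383758544922)
[  36   33   34  201 3416] ((49.730674743652344, 133.11346435546875), (201.34849548339844, 29.31338119506836), 87.1375961303711)
[ 515  400  133   71 2881] ((576.984619140625, 436.85015869140625), (141.06402587890625, 32.647769927978516), 18.718589782714844)
```

Run:
```python
from h import *
f=pickle.load(open("w7.pkl","rb"))
S=4000
im=rect(f,None,.36,.52,-.19,-.03,S).astype(int).sum(2)//3
# right outer edge per row
for x in (.46,.452,.444,.436,.430,.426,.422,.418,.412,.404,.396):
    r=int((.52-x)*S); p=im[r-4:r+5].mean(0)
    e=lambda lo,hi,sg: lo+int(np.argmax(sg*np.convolve(np.diff(p[lo:hi]),np.ones(9),"same")))
    R=e(500,639,-1); L=e(20,200,1); b=e(200,330,-1); b2=e(330,520,1)
    print(x,"R y=%.4f L y=%.4f bore %.4f %.4f"%(-.03-R/S,-.03-L/S,-.03-b/S,-.03-b2/S))
cv2.imwrite("pics/r8.png",rect(f,None,.36,.52,-.19,-.03,3700)[...,::-1])
```

```text
0.46 R y=-0.1777 L y=-0.0372 bore -0.0960 -0.1165
0.452 R y=-0.1780 L y=-0.0372 bore -0.0887 -0.1232
0.444 R y=-0.1777 L y=-0.0375 bore -0.0877 -0.1230
0.436 R y=-0.1782 L y=-0.0377 bore -0.0880 -0.1235
0.43 R y=-0.1782 L y=-0.0377 bore -0.0882 -0.1235
0.426 R y=-0.1780 L y=-0.0385 bore -0.0882 -0.1227
0.422 R y=-0.1780 L y=-0.0380 bore -0.0872 -0.1230
0.418 R y=-0.1780 L y=-0.0380 bore -0.0875 -0.1227
0.412 R y=-0.1782 L y=-0.0380 bore -0.0882 -0.1182
0.404 R y=-0.1782 L y=-0.0375 bore -0.0958 -0.1135
0.396 R y=-0.1730 L y=-0.0432 bore -0.1030 -0.1245
```

View pics/r8.png

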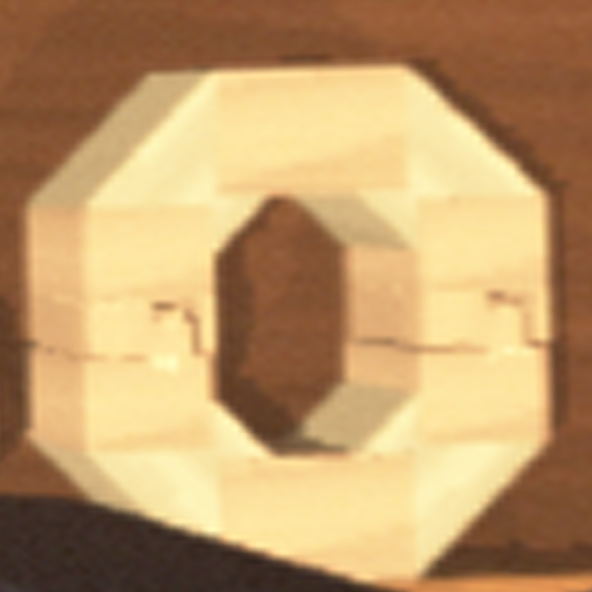

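Ring c has a thin joint line at rows 345–355 (≈1 mm gap), laterally aligned. I'll press it home with closed fingers on its outer flat.

>>> drive_tool --steps '[[[0,0.9,-4.2,-2,0,0,0],[0,1.8,-8.4,-4,0,0,0],[0,2.7,-12.6,-6,0,0,0],[0,3.6,-16.8,-8,0,0,0],[0,4.5,-21,-10,0,0,0]]]' --newtons 50

```text
clock: 15.3
tcp_pos: [0.5289, -0.0263, 0.2396]
tool_rot: [-2.197, -2.244, 0.001]
wrist_force: [0.5, 0.1, 0.4]
width: -0.0001
grasp_force: 0.0
```

>>> drive_tool --steps '[[[0,1,-4.2,-2,0,0,0],[0,2,-8.6,-4,0,0,0],[0,2,-8.6,-8,0,0,0],[0,2,-8.6,-12,0,0,0],[0,2,-8.6,-16,0,0,0]]]'

```text
clock: 15.8
tcp_pos: [0.5484, -0.1113, 0.079]
tool_rot: [-2.199, -2.243, 0.001]
wrist_force: [0.6, 0.3, -0.1]
width: 0.0001
grasp_force: 0.0
```

>>> drive_tool --steps '[[[0,0,0,-3,0,0,0],[0,0,0,-6,0,0,0],[0,0,0,-6.6,0,0,0],[0,0,0,-6.6,0,0,0],[0,0,0,-6.6,0,0,0]]]'

```text
clock: 16.3
tcp_pos: [0.5502, -0.1101, 0.0159]
tool_rot: [2.196, 2.245, 0.001]
wrist_force: [-0.0, 1.1, -0.3]
width: 0.0
grasp_force: 0.0
```

>>> drive_tool --steps '[[[0,-1.5,-0.2,-0.6,0,0,0],[0,-2.6,-0.2,-0.6,0,0,0],[0,-3.0,-0.2,-0.6,0,0,0],[0,-3.3,-0.2,-0.6,0,0,0],[0,-3.5,-0.2,-0.6,0,0,0]]]'

```text
clock: 16.8
tcp_pos: [0.5163, -0.1119, 0.01]
tool_rot: [2.194, 2.245, 0.003]
wrist_force: [3.6, -1.6, 1.0]
width: -0.0002
grasp_force: 1.9
```

>>> drive_tool --steps '[[[0,-0.2,0,0,0,0,0],[0,-0.4,0,0,0,0,0],[0,-0.6,0,0,0,0,0],[0,-0.6,0,0,0,0,0]]]'

```text
clock: 17.2
tcp_pos: [0.5159, -0.1123, 0.0109]
tool_rot: [2.188, 2.238, 0.012]
wrist_force: [14.5, 2.8, 0.0]
width: -0.0002
grasp_force: 7.4
```

>>> drive_tool --steps '[[[0,-0.3,0,0,0,0,0],[0,-0.6,0,0,0,0,0],[0,-0.8,0,0,0,0,0],[0,-0.8,0,0,0,0,0]]]'

```text
clock: 17.6
tcp_pos: [0.5155, -0.1127, 0.013]
tool_rot: [2.181, 2.229, 0.026]
wrist_force: [30.5, 11.3, 0.1]
width: -0.0002
grasp_force: 15.6
```

>>> drive_tool --steps '[[[0,1.5,0,0,0,0,0],[0,3,0,1,0,0,0],[0,3,1,5,0,0,0],[0,3,4,8.5,0,0,0],[0,3,8,11,0,0,0]]]'

```text
clock: 18.1
tcp_pos: [0.5316, -0.0316, 0.121]
tool_rot: [2.197, 2.243, 0.002]
wrist_force: [0.5, 1.1, 0.7]
width: 0.0002
grasp_force: 0.0
```

>>> drive_tool --steps '[[[6,0,4,3,0,0,0],[6,-1,8,6,0,0,0],[6,-2,12,9,0,0,0],[6,-3,14.5,11,0,0,0],[6,-3,14.5,11,0,0,0]]]'

```text
clock: 18.6
tcp_pos: [0.5013, 0.1166, 0.2322]
tool_rot: [2.19, 2.249, 0.007]
wrist_force: [0.5, -0.7, 0.5]
width: 0.0601
grasp_force: 0.0
```

>>> drive_tool --steps '[[[6,0,0,0,0,0,0],[6,0,0,0,0,0,0],[6,0,0,0,0,0,0]]]'

```text
clock: 18.9
tcp_pos: [0.5004, 0.1125, 0.2279]
tool_rot: [-2.197, -2.245, 0.003]
wrist_force: [-0.5, -0.2, -0.2]
width: 0.06
grasp_force: 0.0
```

Run:
```python
from h import *
o=manip.observe();print(o["tcp_pos"],o["tool_rot"])
f=grab("wrist");pickle.dump(f,open("w9.pkl","wb"))
S=3700
im=rect(f,None,.36,.52,-.19,-.03,S).astype(int).sum(2)//3
for c in (100,140,440,480): p=im[320:380,c-4:c+5].mean(1); print(c,320+p.argmin(),p[::2].astype(int))
for n in("w7","w9"):
    g=pickle.load(open(n+".pkl","rb"));I=rect(g,None,.36,.53,-.19,.27,2000).astype(float).sum(2)/3
    def edge(y):
        c=int((.27-y)*2000);p=I[0:120,c-6:c+7].mean(1);d=np.convolve(np.diff(p),np.ones(5),"same");k=d.argmax()
        return .53-k/2000
    A=[edge(y) for y in(.205,.187,.170)];C=[edge(y) for y in(-.095,-.113,-.13)]
    print(n,np.round(A,4),np.round(C,4),np.mean(C)-np.mean(A))
```

```text
[0.5004244  0.11248661 0.2279168 ] [-2.19653331 -2.24460161  0.00274416]
100 370 [214 214 214 214 213 212 213 214 214 213 213 213 213 214 213 208 202 191
 187 173 144 115  82  64  52  44  45  45  44  45]
140 379 [212 212 211 211 212 212 211 211 211 211 211 211 212 212 212 207 194 181
 179 190 201 205 205 207 212 202 178 146 107  81]
440 347 [213 213 213 212 213 213 213 213 213 214 212 206 198 192 191 193 196 198
 201 204 205 207 207 207 208 209 209 210 210 211]
480 348 [210 210 210 210 210 209 209 209 209 209 210 207 199 192 189 194 200 204
 205 206 207 207 208 209 209 210 210 210 210 210]
w7 [0.494  0.4945 0.495 ] [0.5015 0.502  0.5025] 0.007500000000000007
w9 [0.4945 0.495  0.495 ] [0.502  0.5025 0.503 ] 0.007666666666666655
```

Run:
```python
from h import *
g=pickle.load(open("w9.pkl","rb"));S=3700
im=rect(g,None,.34,.50,.11,.27,S).astype(int).sum(2)//3
for c in (60,100,440,480): p=im[200:400,c-4:c+5].mean(1); print(c,p[::4].astype(int))
t=grab("top")["frame"];f=grab("top")
m=f["frame"].astype(int);w=((m.min(2)>150)&(m.max(2)-m.min(2)<40)).astype(np.uint8)
P=proj(f,[[.46,.36,.018]])[0];print("proj",P)
n,l,s,ce=cv2.connectedComponentsWithStats(w)
pts=[]
for i in range(1,n):
    q=cast(f,ce[i],.018)[0]
    if s[i,4]>30 and .2<q[0]<.75 and .25<q[1]<.47: print(s[i],q.round(4)); pts.append(np.argwhere(l==i)[:,::-1])
W=cast(f,np.vstack(pts),.018).astype(np.float32);print(cv2.minAreaRect(W))
b=((m[...,0]>120)&(m[...,0]-m[...,2]>70)).astype(np.uint8);n,l,s,ce=cv2.connectedComponentsWithStats(b)
for i in range(1,n):
    q=cast(f,ce[i],.054)[0]
    if s[i,4]>30 and .3<q[0]<.6 and .3<q[1]<.42: print("grip",s[i],q.round(4))
```

```text
60 [77 72 72 72 74 73 75 76 76 79 80 81 82 79 78 78 79 80 80 83 80 77 77 75
 75 73 73 72 72 71 69 72 74 76 79 79 76 74 76 75 75 74 74 75 73 73 74 75
 73 74]
100 [204 205 206 205 205 204 203 204 205 203 201 197 189 192 207 207 205 204
 205 205 205 206 204 203 205 204 205 198 187 191 195 198 198 199 201 203
 202 202 205 205 206 204 203 202 203 204 204 200 195 188]
440 [205 205 204 204 203 203 204 203 199 195 189 184 148 116 165 198 199 205
 205 203 203 205 206 206 205 213 217 209 204 202 199 201 202 202 203 204
 205 206 205 205 204 204 203 205 203 201 196 188 188 196]
480 [204 205 204 202 203 202 197 194 188 185 186 191 200 204 204 204 203 204
 205 205 205 204 204 205 203 196 193 196 197 198 199 201 202 203 204 205
 205 205 205 204 203 203 203 201 197 190 186 187 191 207]
proj [170.06535431 219.6338477 ]
[159 167  13  41 337] [0.5775 0.3831]
[166 233  14  45 397] [0.3359 0.3459]
((0.45607107877731323, 0.3646305501461029), (0.39860567450523376, 0.031547509133815765), 8.895814895629883)
grip [154 207  18  26 181] [0.4521 0.3678]
```

a and c seams look the same, so both are home. Straightedge: centre (.456,.365), yaw 8.9°. Going to grip it.

>>> drive_tool --steps '[[[6,-0.4,2.5,-0.8,0,0,-0.144],[6,-0.9,5,-1.6,0,0,-0.288],[6,-1.3,7.6,-2.4,0,0,-0.432],[6,-1.8,10.1,-3.2,0,0,-0.576],[6,-2.2,12.6,-4,0,0,-0.72]]]'

```text
clock: 19.55
tcp_pos: [0.4785, 0.24, 0.1882]
tool_rot: [2.851, 1.32, -0.001]
wrist_force: [0.1, -0.2, 0.7]
width: 0.0599
grasp_force: 0.0
```

>>> drive_tool --steps '[[[6,-0.4,2.5,-0.8,0,0,-0.144],[6,-0.9,5,-1.6,0,0,-0.288],[6,-1.3,7.6,-2.4,0,0,-0.432],[6,-1.8,10.1,-3.2,0,0,-0.576],[6,-2.2,12.6,-4,0,0,-0.718]]]'

```text
clock: 20.05
tcp_pos: [0.4566, 0.366, 0.1481]
tool_rot: [3.132, 0.234, -0.001]
wrist_force: [0.9, -0.3, -0.1]
width: 0.0598
grasp_force: 0.0
```

>>> drive_tool --steps '[[[6,0,0,-3,0,0,0],[6,0,0,-5,0,0,0],[6,0,0,-6.5,0,0,0],[6,0,0,-6.5,0,0,0],[6,0,0,-6.5,0,0,0]]]'

```text
clock: 20.55
tcp_pos: [0.4571, 0.3653, 0.084]
tool_rot: [3.132, 0.244, -0.0]
wrist_force: [0.3, -0.8, 0.7]
width: 0.0601
grasp_force: 0.0
```

Run:
```python
from h import *
o=manip.observe();print(o["tcp_pos"],o["tool_rot"],o["joint_pos"])
print(Ro.from_rotvec(o["tool_rot"]).as_matrix().round(3))
f=grab("wrist");view(f,"w10.png",None,1.2)
```

```text
[0.45707527 0.36527712 0.08402084] [ 3.13203531e+00  2.43523386e-01 -3.49905021e-04] [6.53872517e-01 5.68233574e-01 1.80309046e+00 4.86863348e-05
 7.70512250e-01 2.06944126e+00]
[[ 0.988  0.155 -0.   ]
 [ 0.155 -0.988 -0.   ]
 [-0.     0.    -1.   ]]
```

View pics/w10.png

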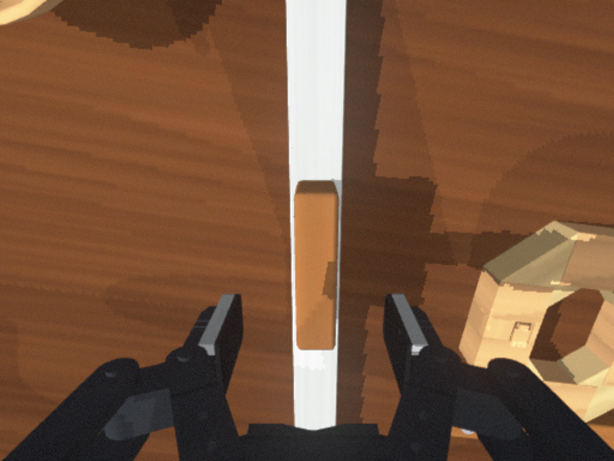

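Straightedge lies centred and parallel between the pads (grip at col 317, rows 190–350). Lowering and gripping.

>>> drive_tool --steps '[[[6,0,0,-2,0,0,0],[6,0,0,-4,0,0,0],[6,0,0,-5.5,0,0,0],[6,0,0,-5.9,0,0,0],[6,0,0,-5.9,0,0,0]]]'

```text
clock: 21.1
tcp_pos: [0.4568, 0.3654, 0.0249]
tool_rot: [3.132, 0.244, -0.0]
wrist_force: [0.3, 0.0, 0.1]
width: 0.0597
grasp_force: 0.0
```

>>> drive_tool --steps '[[[1.2,0,0,0,0,0,0],[1.2,0,0,0,0,0,0],[1.2,0,0,0,0,0,0],[1.2,0,0,0,0,0,0],[1.2,0,0,0,0,0,0]]]' --newtons 80

```text
clock: 21.6
tcp_pos: [0.4572, 0.3656, 0.0259]
tool_rot: [-3.132, -0.244, -0.002]
wrist_force: [-0.5, -2.2, 5.7]
width: 0.0204
grasp_force: 78.7
```

>>> drive_tool --steps '[[[1.2,0,0,0.5,0,0,0],[1.2,0,0,1.5,0,0,0],[1.2,0,0,3,0,0,0],[1.2,0,0,4.5,0,0,0],[1.2,0,0,5,0,0,0]]]'

```text
clock: 22.1
tcp_pos: [0.4578, 0.3663, 0.0775]
tool_rot: [-3.13, -0.244, -0.005]
wrist_force: [0.2, 0.0, -4.6]
width: 0.021
grasp_force: 78.6
```

>>> drive_tool --steps '[[[1.2,0.5,-1.5,1,0,0,0],[1.2,1.5,-4.5,2,0,0,0.03],[1.2,2.5,-8,2,0,0,0.1],[1.2,3.5,-11.5,2,0,0,0.2],[1.2,4.5,-15,2,0,0,0.3]]]'

```text
clock: 22.6
tcp_pos: [0.5019, 0.2135, 0.0955]
tool_rot: [3.059, 0.716, 0.0]
wrist_force: [0.8, 0.9, -5.0]
width: 0.021
grasp_force: 78.9
```

>>> drive_tool --steps '[[[1.2,1,-3.5,0,0,0,0.12],[1.2,2,-7,0,0,0,0.24],[1.2,3,-10.5,0,0,0,0.36],[1.2,4,-14,0,0,0,0.48],[1.2,4.7,-16,0,0,0,0.6]]]'

```text
clock: 23.1
tcp_pos: [0.5489, 0.0523, 0.0954]
tool_rot: [2.711, 1.587, -0.0]
wrist_force: [0.4, 0.9, -3.9]
width: 0.021
grasp_force: 79.0
```

>>> drive_tool --steps '[[[1.2,0.4,-1,0,0,0,0.12],[1.2,0.7,-1.9,0,0,0,0.24],[1.2,0.7,-1.9,0,0,0,0.36],[1.2,0.7,-1.9,0,0,0,0.47],[1.2,0.7,-1.9,0,0,0,0.538]]]'

```text
clock: 23.6
tcp_pos: [0.5553, 0.0355, 0.0952]
tool_rot: [-2.192, -2.25, 0.001]
wrist_force: [0.2, -0.1, -3.9]
width: 0.0208
grasp_force: 79.0
```

>>> drive_tool --steps '[[[1.2,0,0,-2,0,0,0],[1.2,0,0,-3.5,0,0,0],[1.2,0,0,-5,0,0,0],[1.2,0,0,-5.5,0,0,0],[1.2,0,0,-5.5,0,0,0]]]'

```text
clock: 24.1
tcp_pos: [0.5549, 0.0363, 0.0389]
tool_rot: [-2.195, -2.246, 0.003]
wrist_force: [0.1, 0.1, -3.6]
width: 0.0207
grasp_force: 78.9
```

Run:
```python
from h import *
o=manip.observe();print(o["tcp_pos"],o["wrist_force"],o["width"],o["grasp_force"])
print(Ro.from_rotvec(o["tool_rot"]).as_matrix().round(4))
f=grab("wrist");pickle.dump(f,open("w11.pkl","wb"));t=grab("top");pickle.dump(t,open("t11.pkl","wb"))
m=t["frame"].astype(int);w=((m.min(2)>150)&(m.max(2)-m.min(2)<40)).astype(np.uint8)
n,l,s,ce=cv2.connectedComponentsWithStats(w)
for i in range(1,n):
    q=cast(t,ce[i],.03)[0]
    if s[i,4]>30 and .4<q[0]<.7 and -.3<q[1]<.3: print(s[i],cv2.minAreaRect(cast(t,np.argwhere(l==i)[:,::-1],.03).astype(np.float32)))
```

```text
[0.55490563 0.03634671 0.03886761] [ 0.05802395  0.14383765 -3.58129066] 0.02071263219290223 78.85931253433228
[[-2.290e-02  9.997e-01 -2.300e-03]
 [ 9.997e-01  2.290e-02 -1.000e-04]
 [-1.000e-04 -2.300e-03 -1.000e+00]]
[278 158   9  27  77] ((0.6382297873497009, -0.03767651319503784), (0.10059013217687607, 0.016662724316120148), 13.750614166259766)
[250 160  29  17 291] ((0.6504712104797363, 0.022985562682151794), (0.06028633564710617, 0.10246066749095917), 0.4575827419757843)
[205 162  46  52 542] ((0.5502129793167114, 0.12399010360240936), (0.16079993546009064, 0.1901928335428238), 38.71036911010742)
[252 180  13   7  42] ((0.5941329598426819, 0.044889893382787704), (0.022273041307926178, 0.043642185628414154), 0.41972115635871887)
[291 189  25   8 158] ((0.5601574778556824, -0.11837096512317657), (0.025805151090025902, 0.08733492344617844), 0.3902336657047272)
```

>>> drive_tool --steps '[[[1.2,-0.5,0,-0.5,0,0,0],[1.2,-1.5,0,-1,0,0,0],[1.2,-2.5,0,-1.2,0,0,0],[1.2,-3,0,-1.3,0,0,0],[1.2,-3.3,0,-1.3,0,0,0]]]'

```text
clock: 24.7
tcp_pos: [0.5216, 0.0365, 0.0268]
tool_rot: [-2.195, -2.246, 0.001]
wrist_force: [-0.3, 0.2, -4.0]
width: 0.0209
grasp_force: 79.1
```

>>> drive_tool --steps '[[[1.2,0,0,0,0,0,0],[1.2,-0.2,0,0,0,0,0],[1.2,-0.4,0,0,0,0,0],[1.2,-0.6,0,0,0,0,0],[1.2,-0.6,0,0,0,0,0]]]'

```text
clock: 25.2
tcp_pos: [0.5164, 0.0365, 0.0269]
tool_rot: [-2.196, -2.247, 0.0]
wrist_force: [0.5, 0.3, -4.9]
width: 0.0204
grasp_force: 79.1
```

>>> drive_tool --steps '[[[1.2,0,0,-0.05,0,0,0],[1.2,0,0,-0.1,0,0,0],[1.2,-0.2,0,-0.12,0,0,0],[1.2,-0.3,0,-0.12,0,0,0],[1.2,-0.3,0,-0.12,0,0,0]]]'

```text
clock: 25.7
tcp_pos: [0.5141, 0.0365, 0.026]
tool_rot: [2.195, 2.246, 0.001]
wrist_force: [0.9, -0.4, -2.4]
width: 0.021
grasp_force: 79.2
```

>>> drive_tool --steps '[[[1.2,-0.1,0,0,0,0,0],[1.2,-0.2,0,0,0,0,0],[1.2,-0.3,0,0,0,0,0],[1.2,-0.3,0,0,0,0,0]]]'

```text
clock: 26.1
tcp_pos: [0.5135, 0.0366, 0.0263]
tool_rot: [2.193, 2.244, 0.006]
wrist_force: [7.7, 0.4, -5.8]
width: 0.0209
grasp_force: 78.7
```

>>> drive_tool --steps '[[[1.2,0,0,-0.1,0,0,0],[1.2,-0.1,0,-0.15,0,0,0],[1.2,-0.2,0,-0.15,0,0,0],[1.2,-0.2,0,-0.15,0,0,0]]]' --newtons 25

```text
clock: 26.5
tcp_pos: [0.5135, 0.0366, 0.0261]
tool_rot: [2.191, 2.242, 0.011]
wrist_force: [8.8, -0.8, 3.3]
width: 0.021
grasp_force: 80.3
```

Run:
```python
from h import *
o=manip.observe();print(o["tcp_pos"],o["tool_rot"],o["wrist_force"],o["wrist_torque"])
```

```text
[0.51351746 0.03657454 0.02607001] [2.19065824 2.24233306 0.01091962] [ 8.8167574  -0.8403645   3.27553788] [-0.04991071 -1.42769718  0.15525986]
```

Both contacts are carrying (small z torque). Easing off and releasing.

>>> drive_tool --steps '[[[1.2,0.2,0,0.05,0,0,0],[1.2,0.4,0,0.1,0,0,0],[1.2,0.4,0,0.1,0,0,0]]]'

```text
clock: 26.8
tcp_pos: [0.5137, 0.0365, 0.0259]
tool_rot: [2.195, 2.246, 0.002]
wrist_force: [3.6, 0.5, 8.3]
width: 0.0205
grasp_force: 80.8
```

>>> drive_tool --steps '[[[4.5,0,0,0,0,0,0],[4.5,0,0,0,0,0,0],[4.5,0,0,0,0,0,0],[4.5,0,0,0,0,0,0],[4.5,0,0,0,0,0,0]]]'

```text
clock: 27.3
tcp_pos: [0.5124, 0.0364, 0.0251]
tool_rot: [-2.195, -2.246, 0.001]
wrist_force: [-0.5, -0.2, -0.3]
width: 0.0448
grasp_force: 0.0
```

>>> drive_tool --steps '[[[4.5,0,0,1.5,0,0,0],[4.5,0,0,4,0,0,0],[4.5,0,0,8,0,0,0],[4.5,0,0,12,0,0,0],[4.5,0,0,16,0,0,0]]]'

```text
clock: 27.8
tcp_pos: [0.5122, 0.0365, 0.1866]
tool_rot: [-2.195, -2.246, 0.001]
wrist_force: [1.2, -0.7, 0.1]
width: 0.0454
grasp_force: 0.0
```

>>> drive_tool --steps '[[[6,0,2,4,0,0,0],[6,0,4,8,0,0,0],[6,0,6,12,0,0,0],[6,0,6,12,0,0,0],[6,0,6,12,0,0,0]]]'

```text
clock: 28.3
tcp_pos: [0.5128, 0.0969, 0.306]
tool_rot: [2.194, 2.247, 0.002]
wrist_force: [-0.7, 0.4, -1.4]
width: 0.0598
grasp_force: 0.0
```

Run:
```python
from h import *
o=manip.observe();print(o["tcp_pos"],o["tool_rot"])
f=grab("wrist");pickle.dump(f,open("w12.pkl","wb"));rect(f,"r12.png",.33,.66,-.22,.27,1500)
# pot and plate in the top view
t=grab("top");m=t["frame"].astype(int)
x,y=proj(t,[[.49,-.37,.012]])[0];print("plate px",x,y)
sub=t["frame"][160:265,335:410]
g=((m.max(2)-m.min(2)<45)&(m.min(2)>90)).astype(np.uint8);n,l,s,ce=cv2.connectedComponentsWithStats(g)
for i in range(1,n):
    if s[i,4]>300 and 330<ce[i,0]<420 and 150<ce[i,1]<270: print(s[i],ce[i]);print(cv2.minAreaRect(cast(t,np.argwhere(l==i)[:,::-1],.012).astype(np.float32)))
k=((m[...,0]-m[...,2]>25)&(m[...,0]<190)).astype(np.uint8)
n,l,s,ce=cv2.connectedComponentsWithStats(k)
for i in range(1,n):
    q=cast(t,ce[i],.087)[0]
    if 10<s[i,4]<200 and abs(q[0]-.555)<.05 and abs(q[1]+.36)<.05: print("knob",s[i],ce[i],q)
```

```text
[0.51282838 0.09687836 0.3060164 ] [2.19369591 2.24717492 0.00229577]
plate px 371.89140376668985 212.84189052029143
[ 348  172   47   81 2732] [371.12225476 213.21522694]
((0.49583250284194946, -0.3697148561477661), (0.28910908102989197, 0.1407080590724945), 4.719151973724365)
knob [371 188   8   8  45] [374.82222222 191.28888889] [ 0.55530418 -0.36210295]
```

View pics/r12.png

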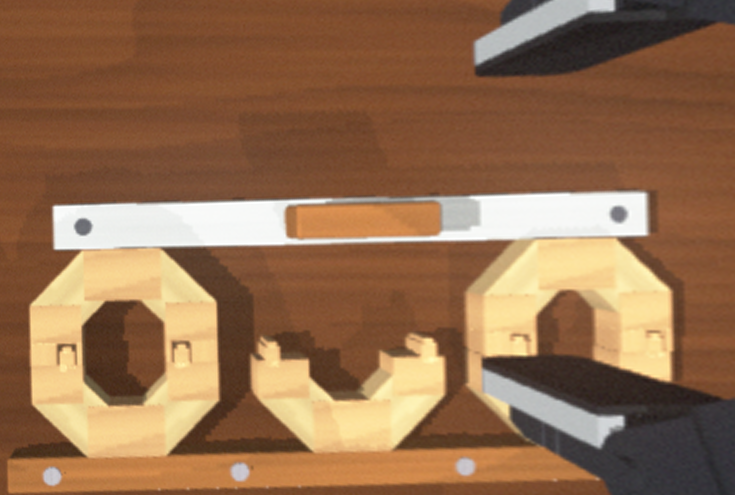

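Straightedge lies flush on both outer flats (lower edge 248 at ring a, 238 at ring c), spanning y=.235 to -.163, past both middles. Now the pot.

>>> drive_tool --steps '[[[6,0,-4,0,0,0,0],[6,0,-8,0,0,0,0],[6,0,-12,0,0,0,0],[6,0,-16,0,0,0,0],[6,0,-20,0,0,0,0]]]'

```text
clock: 28.9
tcp_pos: [0.5114, -0.1055, 0.3034]
tool_rot: [-2.195, -2.244, 0.003]
wrist_force: [0.6, 1.2, 0.3]
width: 0.0598
grasp_force: 0.0
```

>>> drive_tool --steps '[[[6,0,-4,0,0,0,0],[6,0,-8,0,0,0,0],[6,0,-12,0,0,0,0],[6,0,-16,0,0,0,0],[6,0,-19,0,0,0,0]]]'

```text
clock: 29.4
tcp_pos: [0.5112, -0.296, 0.3031]
tool_rot: [-2.196, -2.242, 0.002]
wrist_force: [1.1, -0.1, -0.2]
width: 0.0599
grasp_force: 0.0
```

>>> drive_tool --steps '[[[6,0,0,0,0,0,0],[6,0,0,0,0,0,0],[6,0,0,0,0,0,0]]]'

```text
clock: 29.7
tcp_pos: [0.5121, -0.2927, 0.3041]
tool_rot: [-2.194, -2.245, 0.0]
wrist_force: [0.1, -0.0, -0.3]
width: 0.0603
grasp_force: 0.0
```

Run:
```python
from h import *
o=manip.observe();print(o["tcp_pos"],o["tool_rot"])
f=grab("wrist");pickle.dump(f,open("w13.pkl","wb"))
x0,x1,y0,y1,S=.33,.65,-.46,-.27,2000
I=rect(f,None,x0,x1,y0,y1,S,z=.012).astype(int)
cv2.imwrite("pics/p13.png",I[...,::-1].astype(np.uint8))
W=lambda c,r:(x1-r/S,y1-c/S)
sp=I.max(2)-I.min(2); v=I.mean(2)
# coarse maps
for r in range(0,640,40): print(r,"%.3f"%(x1-r/S),[f"{int(v[r,c])}/{int(sp[r,c])}" for c in range(0,380,27)])
```

```text
[ 0.51206437 -0.29265627  0.30406606] [-2.19396648e+00 -2.24509370e+00  4.57849713e-04]
0 0.650 ['86/79', '82/69', '82/69', '85/66', '86/65', '88/66', '90/66', '93/61', '94/64', '92/64', '93/59', '91/65', '88/69', '94/72', '67/11']
40 0.630 ['88/79', '84/69', '167/12', '167/12', '165/12', '170/14', '174/14', '172/13', '171/14', '173/11', '190/13', '192/13', '94/63', '192/5', '192/5']
80 0.610 ['82/68', '79/57', '173/10', '171/11', '179/8', '174/12', '249/2', '245/2', '237/2', '248/2', '249/1', '248/2', '79/39', '63/9', '64/16']
120 0.590 ['83/64', '90/67', '181/13', '223/6', '173/10', '247/2', '247/1', '239/2', '236/2', '246/2', '245/1', '248/1', '247/1', '76/37', '75/38']
160 0.570 ['88/70', '88/66', '181/14', '173/14', '205/1', '246/2', '249/1', '247/2', '92/42', '108/59', '101/54', '197/4', '238/2', '191/10', '74/39']
200 0.550 ['91/76', '93/73', '117/27', '191/16', '201/1', '247/1', '247/1', '246/2', '95/36', '103/52', '193/4', '229/2', '239/2', '181/8', '66/32']
240 0.530 ['88/80', '94/74', '92/59', '193/15', '177/5', '246/2', '246/2', '249/1', '247/2', '246/1', '247/1', '236/2'
[... 706 characters left out ...]
', '192/15', '190/15', '189/17', '190/15', '171/13', '166/13', '211/4', '71/42', '89/70']
480 0.410 ['82/80', '85/77', '80/78', '169/12', '186/18', '192/15', '191/14', '189/17', '190/17', '187/14', '185/12', '183/14', '248/5', '109/8', '53/3']
520 0.390 ['83/79', '84/79', '87/78', '113/31', '188/15', '183/16', '189/16', '188/18', '185/13', '186/14', '184/14', '230/3', '183/16', '59/34', '191/4']
560 0.370 ['77/75', '78/76', '80/79', '78/61', '186/15', '186/13', '187/13', '249/5', '225/3', '248/6', '184/12', '184/13', '182/13', '82/20', '91/76']
600 0.350 ['86/83', '86/88', '87/86', '87/88', '188/17', '187/11', '187/12', '155/7', '145/28', '98/68', '91/83', '90/82', '93/84', '89/74', '89/74']
```

Run:
```python
from h import *
f=pickle.load(open("w13.pkl","rb"))
x0,x1,y0,y1,S=.33,.65,-.46,-.27,2000
I=rect(f,None,x0,x1,y0,y1,S,z=.012).astype(int)
sp=I.max(2)-I.min(2); v=I.mean(2)
W=lambda c,r:(round(x1-r/S,4),round(y1-c/S,4))
# plate sides
for nm,cols in(("L",range(20,140)),("R",range(379,260,-1))):
    P=[]
    for r in (list(range(290,590,4)) if nm=="L" else list(range(300,460,4))):
        for c in cols:
            if sp[r,c]<30 and v[r,c]>140: P.append((r,c));break
    P=np.array(P);k=np.polyfit(P[:,0],P[:,1],1);res=P[:,1]-np.polyval(k,P[:,0]);g=abs(res)<4
    k=np.polyfit(P[g,0],P[g,1],1);print(nm,"yaw deg %.2f"%np.degrees(np.arctan(k[0])),g.mean(),W(np.polyval(k,420),420))
m=((sp<9)&(v>200)).astype(np.uint8);m[:330]=0;m[:,:75]=0;m[:,330:]=0;m[585:]=0
n,l,s,ce=cv2.connectedComponentsWithStats(m);print(s[1:][s[1:,4]>40])
pts=np.argwhere(m)[:,::-1].astype(np.float32)
from scipy.optimize import least_squares
c=least_squares(lambda p:np.hypot(*(pts-p[:2]).T)-p[2],[205,456,113],loss="soft_l1").x;print("ring",c,W(*c[:2]),"r mm",c[2]/S*1e3)
# knob at top plane
k=rect(f,None,.52,.59,-.40,-.32,1000,z=.087).astype(int)
print("knob red channel, rows x .59 down, cols y -.32 on")
for r in range(8,62,3): print("%.3f"%(.59-r/1000),*["%3d"%a for a in np.where((k[r]-k[r][:,2:3])[:,0]>20,k[r,:,0],0)[10:74:2]])
```

```text
L yaw deg 4.93 1.0 (0.44, np.float64(-0.3072))
R yaw deg 4.88 1.0 (0.44, np.float64(-0.4377))
[[  88  330  242  240 6531]]
ring [210.35887056 446.38024861 116.91150411] (np.float64(0.4268), np.float64(-0.3752)) r mm 58.45575205570843
knob red channel, rows x .59 down, cols y -.32 on
0.582   0   0   0   0   0   0   0   0   0   0   0   0   0   0   0   0   0   0   0   0   0   0   0   0   0   0   0   0   0   0   0   0
0.579   0   0   0   0   0   0   0   0   0   0   0   0   0   0   0   0   0   0   0   0   0   0   0   0   0   0   0   0   0   0   0   0
0.576   0   0   0   0   0   0   0   0   0   0   0   0   0   0   0   0   0   0   0   0   0   0   0   0   0   0   0   0   0   0   0   0
0.573   0   0   0   0   0   0   0   0   0   0   0   0   0   0   0   0   0   0   0   0   0   0   0   0   0   0   0   0   0   0   0   0
0.570   0   0   0   0   0   0   0   0   0   0   0   0   0   0   0   0   0   0   0   0   0   0   0   0   0   0   0   0   0   0   0   0
0.567   0   0   0   0   0   0   0   0   0   0   0   0   0   0   0   0   0 148 124 127 130 128   0   0   0   0   0   0   0   0   0   0
0.564   0   
[... 895 characters left out ...]
 0   0   0   0   0   0   0   0
0.543   0   0   0   0   0   0   0   0   0 143 114 114 114 112 132 134 128 135   0   0   0   0   0   0   0   0   0   0   0   0   0   0
0.540   0   0   0   0   0   0   0   0   0   0 136 137   0   0   0   0   0   0   0   0   0   0   0   0   0   0   0   0   0   0   0   0
0.537   0   0   0   0   0   0   0   0   0   0   0   0   0   0   0   0   0   0   0   0   0   0   0   0   0   0   0   0   0   0   0   0
0.534   0   0   0   0   0   0   0   0   0   0   0   0   0   0   0   0   0   0   0   0   0   0   0   0   0   0   0   0   0   0   0   0
0.531   0   0   0   0   0   0   0   0   0   0   0   0   0   0   0   0   0   0   0   0   0   0   0   0   0   0   0   0   0   0   0   0
```

Run:
```python
from h import *
f=pickle.load(open("w13.pkl","rb"))
x1,y1,S=.65,-.27,2000
I=rect(f,None,.33,x1,-.46,y1,S,z=.012).astype(int)
sp=I.max(2)-I.min(2); v=I.mean(2)
m=((sp<9)&(v>200));m[:340]=0;m[585:]=0;m[:,:80]=0;m[:,340:]=0
pts=np.argwhere(m)[:,::-1].astype(float);c=np.array([206,450,114.])
for t in(12,8,5,4,4,4):
    d=np.hypot(*(pts-c[:2]).T)-c[2];q=pts[abs(d)<t]
    A=np.c_[q,np.ones(len(q))];s=np.linalg.lstsq(A,-(q**2).sum(1),rcond=None)[0]
    c=np.array([-s[0]/2,-s[1]/2,0]);c[2]=np.sqrt(c[0]**2+c[1]**2-s[2])
    print(len(q),len(pts),c.round(1),x1-c[1]/S,y1-c[0]/S)
# plate near edge at column of centre
for cc in(190,200,210): 
    col=sp[540:639,cc-1:cc+2].mean(1);r=540+np.argmax(col>40);print("near end",x1-r/S,y1-cc/S)
a=np.arctan2(q[:,1]-c[1],q[:,0]-c[0]);print(np.histogram(a,12,(-np.pi,np.pi))[0])
```

```text
5886 5990 [210.4 446.4 116.9] 0.42680863590938856 -0.37517861224990523
5990 5990 [210.5 446.2 117. ] 0.42688103707542885 -0.37523951500339614
5759 5990 [210.5 446.3 117.1] 0.4268565408340286 -0.37523661600843106
4908 5990 [210.5 446.4 117.1] 0.42681297945041247 -0.3752388311248873
4910 5990 [210.5 446.5 117.1] 0.42676707686484905 -0.37524562235241404
4926 5990 [210.5 446.5 117.2] 0.42672905810096035 -0.37524909518945726
near end 0.34850000000000003 -0.365
near end 0.34900000000000003 -0.37
near end 0.34950000000000003 -0.375
[492 494 100  74 418 445 464 495 484 474 493 493]
```

>>> drive_tool --steps '[[[5,1.1,-1.8,-4,0,0,0.075],[5,2.2,-3.6,-8,0,0,0.15],[5,3.3,-5.4,-12,0,0,0.225],[5,4.4,-7.3,-16,0,0,0.298],[5,4.4,-7.3,-19,0,0,0.298]]]'

```text
clock: 30.25
tcp_pos: [0.5576, -0.3668, 0.1128]
tool_rot: [-1.834, -2.55, 0.0]
wrist_force: [0.9, 0.2, 1.1]
width: 0.0501
grasp_force: 0.0
```

>>> drive_tool --steps '[[[5,0,0,-0.5,0,0,0],[5,0,0,-0.5,0,0,0],[5,0,0,-0.5,0,0,0]]]'

```text
clock: 30.55
tcp_pos: [0.5578, -0.3663, 0.1122]
tool_rot: [1.835, 2.547, 0.0]
wrist_force: [0.8, -0.2, 0.7]
width: 0.0502
grasp_force: 0.0
```

Run:
```python
from h import *
o=manip.observe();print(o["tcp_pos"],o["tool_rot"])
f=grab("wrist");pickle.dump(f,open("w14.pkl","wb"))
k=rect(f,None,.52,.60,-.41,-.32,1000,z=.087).astype(int)
for r in range(2,80,4): print("%.3f"%(.60-r/1000),*["%3d"%a for a in np.where((k[r]-k[r][:,2:3])[:,0]>20,k[r,:,0],0)[4:90:3]])
```

```text
[ 0.55775854 -0.36633829  0.11220657] [1.83548316e+00 2.54667675e+00 1.81030959e-04]
0.598   0   0   0   0   0   0   0   0   0   0   0   0   0   0   0   0   0   0   0   0   0   0  63  96  96  98  97  98  98
0.594   0   0   0   0   0   0   0   0   0   0   0   0   0   0   0   0   0   0   0   0  76 104 102 104 101 103 101 101 102
0.590   0   0   0   0   0   0   0   0   0   0   0   0   0   0   0   0   0   0   0   0   0  97  96  98  99  98  98  94  99
0.586   0   0   0   0   0   0   0   0   0   0   0   0   0   0   0   0   0   0   0   0   0   0  73  73  73  87  94 100  97
0.582   0   0   0   0   0   0   0   0   0   0   0   0   0   0   0   0   0   0   0   0   0   0   0  93  76  79  74  79  94
0.578   0   0   0   0   0   0   0   0   0   0   0   0   0   0   0   0   0   0   0   0   0   0   0   0  84  76  75  76  77
0.574   0   0   0   0   0   0   0   0   0   0   0   0   0   0   0   0   0   0   0   0   0   0   0   0   0  71  76  68  72
0.570   0   0   0   0   0   0   0   0   0   0   0   0   0   0   0   0   0   0   0   0   0   0   0   0   0   0  71  72  72
0.566   0   0   0   0   0   0   0   0  
[... 724 characters left out ...]
 0   0   0  85  88  84  87   0   0   0   0   0   0   0   0   0   0   0   0   0   0  62  61
0.538   0   0   0   0   0   0   0   0   0   0   0   0   0   0   0   0   0   0   0   0   0   0   0   0   0   0  62  64   0
0.534   0   0   0   0   0   0   0   0   0   0   0   0   0   0   0   0   0   0   0   0   0   0   0   0   0   0   0   0   0
0.530   0   0   0   0   0   0   0   0   0   0   0   0   0   0   0   0   0   0   0   0   0   0   0   0   0   0   0   0   0
0.526   0   0   0   0   0   0   0   0   0   0   0   0   0   0   0   0   0   0   0   0   0   0   0   0   0   0   0   0   0
0.522   0   0   0   0   0   0   0   0   0   0   0   0   0   0   0   0   0   0   0   0   0   0   0   0   0   0   0   0   0
```

>>> drive_tool --steps '[[[5,-0.2,0,-1.5,0,0,0],[5,-0.2,0,-3,0,0,0],[5,-0.2,0,-4.2,0,0,0],[5,-0.2,0,-4.6,0,0,0],[5,-0.2,0,-4.6,0,0,0]]]'

```text
clock: 31.1
tcp_pos: [0.554, -0.3661, 0.0628]
tool_rot: [-1.837, -2.546, 0.0]
wrist_force: [0.1, -0.6, -0.4]
width: 0.0503
grasp_force: 0.0
```

>>> drive_tool --steps '[[[1.5,0,0,0,0,0,0],[1.5,0,0,0,0,0,0],[1.5,0,0,0,0,0,0],[1.5,0,0,0,0,0,0],[1.5,0,0,0,0,0,0]]]' --newtons 30

```text
clock: 31.6
tcp_pos: [0.5556, -0.3669, 0.065]
tool_rot: [1.837, 2.546, 0.0]
wrist_force: [3.3, 0.0, 3.1]
width: 0.0235
grasp_force: 30.7
```

>>> drive_tool --steps '[[[1.5,-0.5,-0.03,-0.05,0,0,0],[1.5,-1.3,-0.08,-0.1,0,0,0],[1.5,-2.3,-0.15,-0.1,0,0,0],[1.5,-3.3,-0.22,-0.1,0,0,0],[1.5,-4.3,-0.28,-0.1,0,0,0]]]'

```text
clock: 32.1
tcp_pos: [0.5143, -0.3706, 0.0652]
tool_rot: [1.834, 2.542, 0.001]
wrist_force: [6.5, -0.5, 4.8]
width: 0.0234
grasp_force: 31.1
```

>>> drive_tool --steps '[[[1.5,-1,-0.06,0,0,0,0],[1.5,-2,-0.12,0,0,0,0],[1.5,-3,-0.19,0,0,0,0],[1.5,-4,-0.25,0,0,0,0],[1.5,-5,-0.32,0,0,0,0]]]'

```text
clock: 32.6
tcp_pos: [0.4643, -0.374, 0.0651]
tool_rot: [1.835, 2.542, 0.001]
wrist_force: [8.2, -0.4, 8.4]
width: 0.0237
grasp_force: 31.5
```

>>> drive_tool --steps '[[[1.5,-1,-0.06,0,0,0,0],[1.5,-2,-0.12,0,0,0,0],[1.5,-2.8,-0.18,0,0,0,0],[1.5,-3.5,-0.23,0,0,0,0],[1.5,-3.5,-0.23,0,0,0,0]]]'

```text
clock: 33.1
tcp_pos: [0.4283, -0.3764, 0.065]
tool_rot: [1.836, 2.543, -0.001]
wrist_force: [4.5, -1.9, 7.3]
width: 0.0233
grasp_force: 31.4
```

>>> drive_tool --steps '[[[1.5,0,0,0,0,0,0],[1.5,0,0,0,0,0,0],[1.5,0,0,0,0,0,0]]]'

```text
clock: 33.4
tcp_pos: [0.4284, -0.3765, 0.065]
tool_rot: [1.835, 2.544, -0.001]
wrist_force: [2.5, -2.3, 9.8]
width: 0.0233
grasp_force: 31.6
```

>>> drive_tool --steps '[[[1.5,-0.1,0.07,0,0,0,0],[1.5,-0.2,0.15,0,0,0,0],[1.5,-0.2,0.15,0,0,0,0],[1.5,-0.2,0.15,0.1,0,0,0],[1.5,-0.2,0.15,0.1,0,0,0]]]'

```text
clock: 33.9
tcp_pos: [0.4253, -0.374, 0.065]
tool_rot: [1.837, 2.546, -0.001]
wrist_force: [2.1, -2.4, 5.7]
width: 0.0233
grasp_force: 31.1
```

>>> drive_tool --steps '[[[5,0,0,0,0,0,0],[5,0,0,0,0,0,0],[5,0,0,0,0,0,0],[5,0,0,0,0,0,0]]]'

```text
clock: 34.3
tcp_pos: [0.4243, -0.3729, 0.0639]
tool_rot: [-1.837, -2.547, -0.0]
wrist_force: [0.5, 0.0, 0.3]
width: 0.0498
grasp_force: 0.0
```

>>> drive_tool --steps '[[[5,0,0,2,0,0,0],[5,0,0,5,0,0,0],[5,0,0,9,0,0,0],[5,0,0,13,0,0,0],[5,1,3,17,0,0,0]]]'

```text
clock: 34.8
tcp_pos: [0.434, -0.3456, 0.235]
tool_rot: [1.841, 2.545, -0.001]
wrist_force: [1.1, 0.2, 0.1]
width: 0.0501
grasp_force: 0.0
```

>>> drive_tool --steps '[[[5,2,3,2,0,0,0],[5,4,6,4,0,0,0],[5,6,6,6,0,0,0],[5,6,6,6,0,0,0],[5,6,6,6,0,0,0]]]'

```text
clock: 35.3
tcp_pos: [0.4941, -0.2837, 0.293]
tool_rot: [-1.837, -2.548, 0.0]
wrist_force: [-0.2, -0.3, -0.5]
width: 0.0501
grasp_force: 0.0
```

Run:
```python
from h import *
o=manip.observe();print(o["tcp_pos"],o["tool_rot"])
f=grab("wrist");pickle.dump(f,open("w15.pkl","wb"))
k=rect(f,None,.39,.47,-.42,-.33,1000,z=.087).astype(int)
for r in range(2,80,4): print("%.3f"%(.47-r/1000),*["%3d"%a for a in np.where((k[r]-k[r][:,2:3])[:,0]>20,k[r,:,0],0)[4:90:3]])
# ring/white blob + pot rim in metric view of plate top, saved; print circle fit of lid rim (z=.057)
x1,y1,S=.52,-.28,2000
I=rect(f,None,.33,x1,-.47,y1,S,z=.012).astype(int);cv2.imwrite("pics/p15.png",I[...,::-1].astype(np.uint8))
sp=I.max(2)-I.min(2);v=I.mean(2)
for r in range(20,380,20): print("%.3f"%(x1-r/S),"".join("W" if sp[r,c]<9 and v[r,c]>200 else ("p" if sp[r,c]<25 and v[r,c]>140 else ("k" if sp[r,c]<25 else ".")) for c in range(0,380,4)))
```

```text
[ 0.49413314 -0.28367931  0.29299054] [-1.83661471e+00 -2.54810976e+00  4.92387303e-04]
0.468   0   0   0   0   0   0   0   0   0   0   0   0   0   0   0   0   0   0   0   0   0  96  96  95  83   0   0   0   0
0.464   0   0   0   0   0   0   0   0   0   0   0   0   0   0   0   0   0   0   0   0   0   0  91   0   0   0   0   0   0
0.460   0   0   0   0   0   0   0   0   0   0   0   0   0   0   0   0   0   0   0   0   0   0   0   0   0   0   0   0   0
0.456   0   0   0   0   0   0   0   0   0   0   0   0   0   0   0   0   0   0   0   0   0   0   0   0   0   0   0   0   0
0.452   0   0   0   0   0   0   0   0   0   0   0   0   0   0   0   0   0   0   0   0   0   0   0   0   0   0   0   0   0
0.448   0   0   0   0   0   0   0   0   0   0   0   0   0   0   0   0   0   0   0   0   0   0   0   0   0   0   0   0   0
0.444   0   0   0   0   0   0   0   0   0   0   0   0   0   0   0   0   0   0   0   0   0   0   0   0   0   0  88  94  95
0.440   0   0   0   0   0   0   0   0   0   0   0   0   0   0   0   0   0   0   0   0   0   0   0   0   0   0 126  95  94
0.436   0   0   0   0   0   0   0   
[... 2563 characters left out ...]
........kpppppWWWppppWWWWWWWWWWWWWWWWWWWWWWWWWWWWW.........WWWWWWWWWWWWWWWWWWWWWW.......
0.390 ................ppppppppWWWpppWWWWWWWWWWWWWWWWWWWWWWWWWWWWWWWWWWWWWWWWWWWWWWWWWWWWWWWW.........
0.380 ................kppppppppppppWWWWpWWWWWWWWWWWWWWWWWWWWWWWWWWWWWWWWWWWWWWWWWWWWWWWWp............
0.370 .................pppppppppppppppppppppWWWWWWWWWWWWWWWWWWWWWWWWWWWWWWWWWWWWWWWWppppp............
0.360 .................pppppppppppppppppppppppppppppppWWWWWWWWWWWWWWWWWWWWpppppppppppppppk...........
0.350 ..................pppppppppppppppppppppppppppppp...............................................
0.340 ...............................................................................................
```

Run:
```python
from h import *
f=pickle.load(open("w15.pkl","rb"))
x1,y1,S=.52,-.28,2000
I=rect(f,None,.33,x1,-.47,y1,S,z=.012).astype(int)
sp=I.max(2)-I.min(2);v=I.mean(2)
for x in(.434,.424,.414):
    r=int((x1-x)*S);print(x,[(round(y1-c/S,4),int(v[r-1:r+2,c].mean()),int(sp[r-1:r+2,c].mean())) for c in range(66,112,2)])
c=int((y1+.365)*S)
for y in(-.35,-.345):
    c=int((y1-y)*S);print(y,[(round(x1-r/S,4),int(v[r,c-1:c+2].mean()),int(sp[r,c-1:c+2].mean())) for r in range(60,112,2)])
```

```text
0.434 [(-0.313, 173, 11), (-0.314, 175, 12), (-0.315, 191, 7), (-0.316, 219, 4), (-0.317, 236, 7), (-0.318, 233, 7), (-0.319, 211, 4), (-0.32, 185, 7), (-0.321, 173, 12), (-0.322, 176, 12), (-0.323, 176, 9), (-0.324, 177, 6), (-0.325, 178, 5), (-0.326, 177, 5), (-0.327, 177, 4), (-0.328, 178, 4), (-0.329, 179, 3), (-0.33, 178, 2), (-0.331, 179, 3), (-0.332, 179, 4), (-0.333, 179, 5), (-0.334, 184, 3), (-0.335, 200, 2)]
0.424 [(-0.313, 192, 15), (-0.314, 198, 11), (-0.315, 217, 5), (-0.316, 239, 3), (-0.317, 250, 7), (-0.318, 237, 5), (-0.319, 207, 4), (-0.32, 182, 10), (-0.321, 173, 12), (-0.322, 177, 9), (-0.323, 180, 5), (-0.324, 182, 5), (-0.325, 183, 4), (-0.326, 182, 4), (-0.327, 182, 4), (-0.328, 182, 4), (-0.329, 182, 4), (-0.33, 183, 4), (-0.331, 184, 4), (-0.332, 186, 2), (-0.333, 195, 1), (-0.334, 216, 1), (-0.335, 237, 1)]
0.414 [(-0.313, 195, 13), (-0.314, 192, 13), (-0.315, 198, 11), (-0.316, 218, 2), (-0.317, 239, 4), (-0.318, 248, 3), (-0.319, 247, 4), (-0.32, 226, 2), (-0.321, 198, 8), (-0.322, 180, 12), (-0.323, 176, 10), (-0.324, 181, 7), (-0.325, 183, 5), (-0.326, 
[... 393 characters left out ...]
 206, 3), (0.477, 178, 11), (0.476, 175, 13), (0.475, 174, 12), (0.474, 176, 10), (0.473, 175, 11), (0.472, 175, 12), (0.471, 171, 10), (0.47, 163, 9), (0.469, 149, 6), (0.468, 135, 4), (0.467, 132, 4), (0.466, 135, 3), (0.465, 138, 2)]
-0.345 [(0.49, 176, 12), (0.489, 175, 13), (0.488, 174, 12), (0.487, 175, 11), (0.486, 175, 11), (0.485, 174, 11), (0.484, 175, 11), (0.483, 175, 11), (0.482, 174, 11), (0.481, 174, 12), (0.48, 186, 8), (0.479, 209, 4), (0.478, 227, 6), (0.477, 239, 8), (0.476, 238, 7), (0.475, 214, 3), (0.474, 188, 9), (0.473, 181, 11), (0.472, 175, 13), (0.471, 175, 12), (0.47, 176, 12), (0.469, 176, 13), (0.468, 173, 13), (0.467, 169, 11), (0.466, 157, 8), (0.465, 145, 4)]
```

Run:
```python
from h import *
f=pickle.load(open("w15.pkl","rb"))
x1,y1,S=.52,-.28,2000
I=rect(f,None,.33,x1,-.47,y1,S,z=.012).astype(float)
I=cv2.GaussianBlur(I,(5,5),0);sp=I.max(2)-I.min(2);v=I.mean(2)
P=[];Q=[]
for a in range(15,171,5):   # world angle
    d=np.array([np.cos(np.radians(a)),np.sin(np.radians(a))])
    rr=np.arange(.064,.046,-.00025);X=np.array([.4267,-.3752])+rr[:,None]*d
    c=((y1-X[:,1])*S).round().astype(int);r=((x1-X[:,0])*S).round().astype(int)
    vv,ss=v[r,c],sp[r,c]; k=np.argmax(vv*(rr>.056)); Q.append(X[k])
    b=np.arange(len(rr))>k+8; pl=np.where(b&(ss>9.5))[0]
    if len(pl): 
        e=[i for i in range(pl[0],len(rr)) if ss[i]<7.5]
        if e: P.append(X[e[0]]);print(a,"ring %.4f edge %.4f"%(rr[k],rr[e[0]]))
from scipy.optimize import least_squares
P=np.array(P);Q=np.array(Q)
for nm,D,R in(("pot",P,None),("pot",P,.054),("ring",Q,None)):
    fun=(lambda p:np.hypot(*(D-p[:2]).T)-(R or p[2]))
    s=least_squares(fun,[.4267,-.3752,.055],loss="soft_l1",f_scale=.0005);print(nm,s.x.round(4),np.std(fun(s.x)))
```

```text
15 ring 0.0595 edge 0.0490
20 ring 0.0590 edge 0.0495
25 ring 0.0590 edge 0.0495
30 ring 0.0587 edge 0.0495
35 ring 0.0590 edge 0.0500
40 ring 0.0590 edge 0.0495
45 ring 0.0592 edge 0.0502
50 ring 0.0585 edge 0.0505
55 ring 0.0592 edge 0.0505
60 ring 0.0587 edge 0.0505
65 ring 0.0582 edge 0.0505
70 ring 0.0585 edge 0.0515
75 ring 0.0587 edge 0.0515
80 ring 0.0582 edge 0.0520
85 ring 0.0585 edge 0.0525
90 ring 0.0587 edge 0.0527
95 ring 0.0580 edge 0.0530
100 ring 0.0582 edge 0.0515
105 ring 0.0582 edge 0.0532
110 ring 0.0577 edge 0.0530
pot [ 0.4239 -0.3744  0.0517] 0.0004034510283719633
pot [ 0.4225 -0.3766  0.055 ] 0.0004955215271186879
ring [ 0.4274 -0.3754  0.0585] 0.0005472839899978514
```

Pot base centre (.424,-.3745) versus ring centre (.427,-.3754): 3 mm short of the middle, so I re-grip and nudge it.

>>> drive_tool --steps '[[[5,-2.3,-3,-4,0,0,0],[5,-4.6,-6,-8,0,0,0],[5,-6.9,-9.1,-11,0,0,0],[5,-6.9,-9.1,-15,0,0,0],[5,-6.9,-9.1,-18,0,0,0]]]'

```text
clock: 35.85
tcp_pos: [0.4214, -0.375, 0.1096]
tool_rot: [-1.84, -2.54, -0.001]
wrist_force: [-0.2, -0.2, -0.6]
width: 0.05
grasp_force: 0.0
```

>>> drive_tool --steps '[[[5,0,0,-1,0,0,0],[5,0,0,-1,0,0,0],[5,0,0,-1,0,0,0]]]'

```text
clock: 36.15
tcp_pos: [0.4258, -0.3753, 0.1042]
tool_rot: [1.838, 2.547, -0.0]
wrist_force: [0.6, -0.8, 0.1]
width: 0.0502
grasp_force: 0.0
```

>>> drive_tool --steps '[[[5,-0.05,0.05,-1.5,0,0,0],[5,-0.05,0.05,-3,0,0,0],[5,-0.05,0.05,-3.7,0,0,0],[5,-0.05,0.05,-3.9,0,0,0],[5,-0.05,0.05,-3.9,0,0,0]]]'

```text
clock: 36.65
tcp_pos: [0.4249, -0.3742, 0.064]
tool_rot: [-1.837, -2.547, -0.0]
wrist_force: [0.4, 0.2, 0.3]
width: 0.05
grasp_force: 0.0
```

>>> drive_tool --steps '[[[1.5,0,0,0,0,0,0],[1.5,0,0,0,0,0,0],[1.5,0,0,0,0,0,0],[1.5,0,0,0,0,0,0],[1.5,0,0,0,0,0,0]]]' --newtons 30

```text
clock: 37.15
tcp_pos: [0.4256, -0.3747, 0.065]
tool_rot: [1.837, 2.547, 0.0]
wrist_force: [1.9, 1.3, 2.7]
width: 0.0236
grasp_force: 30.8
```

>>> drive_tool --steps '[[[1.5,0.1,-0.03,-0.1,0,0,0],[1.5,0.2,-0.06,-0.1,0,0,0],[1.5,0.3,-0.1,-0.1,0,0,0],[1.5,0.35,-0.12,-0.1,0,0,0],[1.5,0.35,-0.12,-0.1,0,0,0]]]'

```text
clock: 37.65
tcp_pos: [0.4257, -0.3746, 0.0649]
tool_rot: [-1.834, -2.544, 0.001]
wrist_force: [-14.7, 4.2, 25.2]
width: 0.0237
grasp_force: 33.8
```

>>> drive_tool --steps '[[[1.5,0,0,0.05,0,0,0],[1.5,0,0,0.09,0,0,0],[1.5,0,0,0.09,0,0,0]]]'

```text
clock: 37.95
tcp_pos: [0.4258, -0.3747, 0.065]
tool_rot: [-1.834, -2.544, 0.001]
wrist_force: [-12.1, 3.3, 15.5]
width: 0.0236
grasp_force: 32.6
```

>>> drive_tool --steps '[[[1.5,0,0,0.03,0,0,0],[1.5,0,0,0.05,0,0,0],[1.5,0,0,0.05,0,0,0]]]'

```text
clock: 38.25
tcp_pos: [0.4258, -0.3747, 0.0651]
tool_rot: [-1.834, -2.544, 0.001]
wrist_force: [-10.8, 2.2, 12.2]
width: 0.0234
grasp_force: 31.9
```

>>> drive_tool --steps '[[[1.5,0,0,0.03,0,0,0],[1.5,0,0,0.06,0,0,0],[1.5,0,0,0.09,0,0,0],[1.5,0,0,0.09,0,0,0]]]'

```text
clock: 38.65
tcp_pos: [0.4283, -0.3754, 0.0653]
tool_rot: [-1.838, -2.547, -0.0]
wrist_force: [-0.0, 0.3, -4.8]
width: 0.0239
grasp_force: 29.8
```

>>> drive_tool --steps '[[[1.5,0,0,-0.08,0,0,0],[5,0,0,-0.08,0,0,0],[5,0,0,-0.08,0,0,0],[5,0,0,-0.08,0,0,0],[5,0,0,-0.08,0,0,0]]]'

```text
clock: 39.15
tcp_pos: [0.4288, -0.3758, 0.0652]
tool_rot: [1.837, 2.547, -0.0]
wrist_force: [0.3, 1.1, 0.1]
width: 0.0502
grasp_force: 0.0
```

>>> drive_tool --steps '[[[5,0,0,2,0,0,0],[5,0,0,5,0,0,0],[5,0,0,9,0,0,0],[5,0,0,13,0,0,0],[5,1,3,17,0,0,0]]]'

```text
clock: 39.65
tcp_pos: [0.4381, -0.3481, 0.2361]
tool_rot: [1.84, 2.544, -0.001]
wrist_force: [1.8, 0.4, -0.4]
width: 0.0504
grasp_force: 0.0
```

>>> drive_tool --steps '[[[5,2,3,2,0,0,0],[5,4,6,4,0,0,0],[5,6,6,6,0,0,0],[5,6,6,6,0,0,0],[5,6,6,6,0,0,0]]]'

```text
clock: 40.15
tcp_pos: [0.4981, -0.2861, 0.294]
tool_rot: [1.837, 2.549, -0.0]
wrist_force: [-0.7, 0.5, -0.8]
width: 0.0497
grasp_force: 0.0
```

Run:
```python
from h import *
o=manip.observe();print(o["tcp_pos"],o["tool_rot"])
f=grab("wrist");pickle.dump(f,open("w16.pkl","wb"))
x1,y1,S=.52,-.28,2000
I=rect(f,None,.33,x1,-.47,y1,S,z=.012).astype(float)
I=cv2.GaussianBlur(I,(5,5),0);sp=I.max(2)-I.min(2);v=I.mean(2)
P=[];Q=[];g=[]
for a in range(15,111,5):
    d=np.array([np.cos(np.radians(a)),np.sin(np.radians(a))])
    rr=np.arange(.064,.046,-.00025);X=np.array([.4267,-.3752])+rr[:,None]*d
    c=((y1-X[:,1])*S).round().astype(int);r=((x1-X[:,0])*S).round().astype(int)
    vv,ss=v[r,c],sp[r,c]; k=np.argmax(vv*(rr>.056)); Q.append(X[k])
    pl=np.where((np.arange(len(rr))>k+8)&(ss>9.5))[0]
    if len(pl):
        e=[i for i in range(pl[0],len(rr)) if ss[i]<7.5]
        if e: P.append(X[e[0]]);g.append((a,round(1e3*(rr[k]-rr[e[0]]),1)))
print(g)
from scipy.optimize import least_squares
P=np.array(P);Q=np.array(Q)
for nm,D in(("pot",P),("ring",Q)):
    fun=(lambda p:np.hypot(*(D-p[:2]).T)-p[2])
    s=least_squares(fun,[.4267,-.3752,.055],loss="soft_l1",f_scale=.0005);print(nm,s.x.round(4),np.std(fun(s.x)))
# rings & straightedge in top view before/after
t=grab("top");t0=pickle.load(open("t11.pkl","rb"));pickle.dump(t,open("t16.pkl","wb"))
```

```text
[ 0.49810917 -0.28606259  0.29396046] [ 1.83693353e+00  2.54853326e+00 -4.35422235e-04]
[(15, np.float64(6.8)), (20, np.float64(6.5)), (25, np.float64(7.3)), (30, np.float64(6.8)), (35, np.float64(7.3)), (40, np.float64(7.0)), (45, np.float64(6.5)), (50, np.float64(6.5)), (55, np.float64(7.3)), (60, np.float64(7.0)), (65, np.float64(7.0)), (70, np.float64(6.5)), (75, np.float64(6.8)), (80, np.float64(6.3)), (85, np.float64(6.5)), (90, np.float64(6.5)), (95, np.float64(5.5)), (100, np.float64(7.8)), (105, np.float64(6.3)), (110, np.float64(6.3))]
pot [ 0.4264 -0.3759  0.0525] 0.000348611308363574
ring [ 0.427  -0.3755  0.0586] 0.0002254671919896499
```

Pot is centred within 1 mm. Final check that the row and straightedge have not been knocked.

>>> drive_tool --steps '[[[5,0.3,4,0.3,0,0,-0.06],[5,0.6,8,0.6,0,0,-0.12],[5,0.9,12,0.9,0,0,-0.18],[5,1.2,16,1.2,0,0,-0.24],[5,1.5,20,1.2,0,0,-0.297]]]'

```text
clock: 40.75
tcp_pos: [0.5122, -0.0855, 0.3053]
tool_rot: [-2.198, -2.242, 0.002]
wrist_force: [0.5, -0.2, 0.4]
width: 0.0497
grasp_force: 0.0
```

>>> drive_tool --steps '[[[5,0,4,0,0,0,0],[5,0,8,0,0,0,0],[5,0,12,0,0,0,0],[5,0,16,0,0,0,0],[5,0,18.3,0,0,0,0]]]'

```text
clock: 41.25
tcp_pos: [0.5121, 0.0982, 0.3049]
tool_rot: [-2.193, -2.247, 0.003]
wrist_force: [0.1, -0.4, -1.7]
width: 0.0498
grasp_force: 0.0
```

>>> drive_tool --steps '[[[5,0,0,0,0,0,0],[5,0,0,0,0,0,0],[5,0,0,0,0,0,0]]]'

```text
clock: 41.55
tcp_pos: [0.513, 0.0955, 0.3056]
tool_rot: [-2.196, -2.246, 0.002]
wrist_force: [0.1, -0.5, -0.2]
width: 0.05
grasp_force: 0.0
```

Run:
```python
from h import *
print(manip.observe()["tcp_pos"])
g=grab("wrist");pickle.dump(g,open("w17.pkl","wb"))
for n in("w12","w17"):
    f=pickle.load(open(n+".pkl","rb"))
    A=rect(f,None,.44,.56,-.22,.27,2000,z=.018).astype(int)
    w=((A.max(2)-A.min(2)<30)&(A.mean(2)>190)).astype(np.uint8)
    for y in(.22,.205,.187,.17,.10,-.05,-.095,-.113,-.13,-.15):
        c=int((.27-y)*2000);col=np.where(w[:,c-2:c+3].min(1))[0]
        print(n,y,"bar x %.4f..%.4f"%(.56-col.max()/2000,.56-col.min()/2000) if len(col) else None, end="; ")
    print()
    r=int((.56-.512)*2000);cc=np.where(w[100])[0];print("y span",.27-cc.max()/2000,.27-cc.min()/2000)
    B=rect(f,None,.33,.56,-.22,.27,2000)
    if n=="w12":B0=B
    else:
        d=cv2.absdiff(B,B0).max(2);print("changed px frac per y-band",[(round(.27-k/2000,2),round(float((d[100:320,k:k+70]>60).mean()),3)) for k in range(0,980,70)])
t=pickle.load(open("t16.pkl","rb"))["frame"];t0=pickle.load(open("top.pkl","rb"))["frame"]
d=(cv2.absdiff(t,t0).max(2)>50)
for nm,X,R in(("bowl",(.598,.534,.03),22),("jar",(.731,-.334,.04),22),("gouge",(.77,.08,.01),30)):
    x,y=proj(pickle.load(open("top.pkl","rb")),[X])[0].astype(int);print(nm,d[y-12:y+12,x-R:x+R].mean())
```

```text
[0.51295444 0.09545105 0.30557873]
w12 0.22 bar x 0.4945..0.5235; w12 0.205 bar x 0.4945..0.5235; w12 0.187 bar x 0.4960..0.5245; w12 0.17 bar x 0.4960..0.5245; w12 0.1 bar x 0.4970..0.5260; w12 -0.05 bar x 0.5005..0.5295; w12 -0.095 bar x 0.5025..0.5310; w12 -0.113 bar x 0.5025..0.5315; w12 -0.13 bar x 0.5030..0.5315; w12 -0.15 bar x 0.5035..0.5320; 
y span -0.16549999999999998 0.23500000000000001
w17 0.22 bar x 0.4945..0.5230; w17 0.205 bar x 0.4950..0.5235; w17 0.187 bar x 0.4955..0.5235; w17 0.17 bar x 0.4955..0.5245; w17 0.1 bar x 0.4975..0.5260; w17 -0.05 bar x 0.5010..0.5300; w17 -0.095 bar x 0.5020..0.5305; w17 -0.113 bar x 0.5025..0.5310; w17 -0.13 bar x 0.5025..0.5310; w17 -0.15 bar x 0.5035..0.5320; 
y span -0.16649999999999998 0.23500000000000001
changed px frac per y-band [(0.27, 0.0), (0.24, 0.0), (0.2, 0.0), (0.17, 0.0), (0.13, 0.0), (0.1, 0.0), (0.06, 0.0), (0.03, 0.0), (-0.01, 0.0), (-0.04, 0.276), (-0.08, 0.216), (-0.11, 0.186), (-0.15, 0.147), (-0.18, 0.131)]
bowl 0.0
jar 0.0
gouge 0.0
```

```bash
python3 -c "
from workcell import manip
print(manip.finish_job())"
```

```text
the job is handed in; nothing more can be done
None
```

I handed the job in: half_a and half_c are home on their fixed halves (half_b was absent), the straightedge is flush along both, and the pot is within about 1 mm of the rest mark's centre. While nudging the pot into place, the grip briefly carried most of its weight, and I saw no sign that it lifted.

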